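Cure a batch of painted beads

ROBOT

A 7-joint arm with a two-finger parallel gripper is mounted at the origin on the work surface. World frame = base frame: x ahead of the robot, y to its left, z up, the work surface at z = 0. Lengths are in m, angles in rad, forces in N, time in s.
With the tool pointing down it reaches from about 0.4 to 0.925 m from the base axis. Payload 4.1 kg.
Tool frame: the origin (TCP) lies between the finger pads, 19 mm behind the fingertips; this is the grasp point; z points along the fingers, y is the line along which they close (so a half turn about z gives the same grasp; the last joint's range is limited). The gripper opens to 85 mm and grips with 20 to 120 N. Pads are 22 mm wide; open, the fingers measure 114 mm over their backs; the gripper's body (76 mm by 85 mm) begins 54 mm behind the grasp point. The pads swing forward as they close: fully open they stand 13 mm farther back than shut.
Start: joints at [1.021, 0.398, 0.045, 1.537, -0.019, 1.207, -0.051], TCP at [0.283, -0.585, 0.25] pointing down, gripper open.
Joint ranges: [-2.82, 2.82], [-0.49, 2.23], [-1.37, 1.46], [0, 2.46], [-1.36, 4.5], [0.23, 2], [-2.94, 2.94]. Speed limits (rad/s): [2.57, 2.57, 3.14, 3.14, 3.14, 3.14, 3.14].

INTERFACE

Orientations are given as a unit quaternion [w, x, y, z].
In Python, from cell import * gives the robot as it stands.
- The arm moves only by the tool drive_tool, never from a script. Its argument "increments" is a list that holds one entry, the list of rows, each a list of 7 numbers: the turn, a rotation vector about the tool's x, y, z each as a share of 0.12 rad, from -1 to 1, then the shift along the tool's x, y, z each as a share of 0.2 m, from -1 to 1, then the opening, from 0 (shut) to 1 (fully open). In form: [[[wx, wy, wz, x, y, z, fingers], ...]]. A call has 1 to 12 rows; each row shifts and turns the commanded pose from where the row before left it, along the tool's axes as they then stand; what a row does not reach is not made up. A row lasts 1/12 s, in which the tool goes at most 41.7 mm and 7.16 degrees, less where a joint would pass 70% of its speed; a pose out of reach is approached as far as the arm can. A call with a number of a shift or a turn outside -1 to 1 is refused whole. A call with a gripper value outside its range is refused whole. The fingers move at their own pace and stop on an object; the grip force is fixed at half the most. Time passes only in rows, so rows that do not move let the fingers close. It gives the time, the measured TCP pose, the force, the opening and the grip force at its end, in the units of the state.
- observe(): the state, without advancing time (a new reading comes with each control period).
- snapshot(name): name is "scene" or "top" or "wrist"; returns a dict with "image" (480x640x3 uint8, red, green, blue), "fx", "fy", "cx", "cy" (pixels), "extrinsics" (4x4, takes a point from world to camera coordinates); the wrist camera has in their place "hand_eye" (4x4, takes a point from camera to tool coordinates, whose origin is the TCP and whose axes are the flange's). Camera axes: x right, y up, looking along -z (the intrinsics and any distortion apply to the point x, -y, -z); pixel columns grow to the right and rows downward; lengths in m; the calibration is good to about 2 mm. A picture is of the moment at which its call begins: read the wrist's pose just before it. There is no depth.
- close_job(): hands the job in; it is judged then, once.
The state is a dict: "t": time; "joint_pos": joint angles; "joint_velocities": joint speeds; "joint_torque": joint torques, N m; "position": TCP position; "tool_rot": TCP orientation; "ft_force": force on the tool from outside, world axes, zero at the start; "moment": the same for the moment, N m; "opening": finger opening in m; "gripper_force": force on a finger pad.
Only numpy, scipy, OpenCV 4.12 (cv2) and the standard library are available. Lean on these libraries where they do the work, as an engineer would, in place of code of your own. Each camera call takes 0.05 s, during which the arm holds its last target. There are 200 camera calls.

TASK

The lamp of the curing tray has been left on: throw its toggle isolator fully to OFF (the white mark), and do not bring the hand down to the tray while the lamp is on. Then put all the green beads into the tray's wells, one to a well, and lay the straight light-stop bar flat on the table, flush against the tray's front face and centred on it so that it covers the light slot. When all that is in place, throw the isolator fully to ON (the red mark), let go, and leave the cup, jar and cork block where they stand.

Things in the scene. Friction and masses are not known exactly. Their poses are not given: they have to be found in the camera images.
- isolator (a joint): the toggle handle of the curing lamp's isolator, rad: 0 = OFF (leans to the white mark, its base's -x end), 1.2 = ON (leans to the red mark, its base's +x end), 0.6 = upright. It turns about the base's y axis. Heavy over-centre handle: pushed past upright it falls to that stop and stays there; needs about 1 N at the knob
- isolator_tip (a point): centre of the red ball knob (28 mm across) at the end of the isolator's 10 mm thick handle, 80 mm from the hinge; 96 mm above the table at either stop, 110 mm when upright, and 45 mm to either side of the hinge at the stops
- isolator_base: the isolator's grey housing, fixed, 100 (x) x 56 (y) x 28 mm; origin under its centre, on the table. The hinge runs along its y axis, 30 mm above the origin. White mark (OFF) at its -x end, red mark (ON) at its +x end
- tray: the curing tray, fixed: an aluminium light box with a grey plate of 6 square wells (2 along x, 3 along y), 146 (x) x 210 (y) x 32 mm high; origin under its centre, on the table. Its front face is the vertical face at x = -73 mm of its own frame, towards the robot, with a glowing violet slot 150 mm long and 12 mm high (6 to 18 mm above the table) in the middle
- light_bar: the light stop: a dark steel straight bar, 30 (x) x 180 (y) x 28 mm high, 0.35 kg, loose, with an orange grip block 20 x 20 x 36 mm on top of its middle (28 to 64 mm above its underside); origin under its centre. Its long faces are at x = +15 and -15 mm; either may go against the tray
- well0 (a point): centre of the floor of well 0 of the tray; square, 46 x 46 mm, 10 mm deep, floor 22 mm above the table, axes as the tray's, 64 mm from one well centre to the next, 18 mm walls
- well1 (a point): centre of the floor of well 1 of the tray; square, 46 x 46 mm, 10 mm deep, floor 22 mm above the table, axes as the tray's, 64 mm from one well centre to the next, 18 mm walls
- well2 (a point): centre of the floor of well 2 of the tray; square, 46 x 46 mm, 10 mm deep, floor 22 mm above the table, axes as the tray's, 64 mm from one well centre to the next, 18 mm walls
- well3 (a point): centre of the floor of well 3 of the tray; square, 46 x 46 mm, 10 mm deep, floor 22 mm above the table, axes as the tray's, 64 mm from one well centre to the next, 18 mm walls
- well4 (a point): centre of the floor of well 4 of the tray; square, 46 x 46 mm, 10 mm deep, floor 22 mm above the table, axes as the tray's, 64 mm from one well centre to the next, 18 mm walls
- well5 (a point): centre of the floor of well 5 of the tray; square, 46 x 46 mm, 10 mm deep, floor 22 mm above the table, axes as the tray's, 64 mm from one well centre to the next, 18 mm walls
- bead0: wooden bead 0, origin at its centre; green with a gold band, faceted like a rounded cube (26 faces), 32 mm across the flats, 16 g, loose; may lie on any face. It starts on the table on the newspaper, or is absent (None)
- bead1: wooden bead 1, origin at its centre; green with a gold band, faceted like a rounded cube (26 faces), 32 mm across the flats, 16 g, loose; may lie on any face. It starts on the table on the newspaper, or is absent (None)
- bead2: wooden bead 2, origin at its centre; green with a gold band, faceted like a rounded cube (26 faces), 32 mm across the flats, 16 g, loose; may lie on any face. It starts on the table on the newspaper, or is absent (None)
- bead3: wooden bead 3, origin at its centre; green with a gold band, faceted like a rounded cube (26 faces), 32 mm across the flats, 16 g, loose; may lie on any face. It starts on the table on the newspaper, or is absent (None)
- bead4: wooden bead 4, origin at its centre; green with a gold band, faceted like a rounded cube (26 faces), 32 mm across the flats, 16 g, loose; may lie on any face. It starts on the table on the newspaper, or is absent (None)
- bead5: wooden bead 5, origin at its centre; green with a gold band, faceted like a rounded cube (26 faces), 32 mm across the flats, 16 g, loose; may lie on any face. It starts on the table on the newspaper, or is absent (None)
- paint_cup: yellow cup, bystander, 72 mm across, 75 mm high; origin under its centre
- varnish_jar: amber jar with a black cap, bystander, 56 mm across, 75 mm high; origin under its centre
- cork_block: cork sanding block, bystander, 60 x 100 x 30 mm; origin under its centre
Mind the look-alikes: they are no part of the job. Of the things like the light_bar, leave any that is turquoise; of the rest the smaller one is meant.

How it is judged:
By the outcome, as a careful person would: the job done as asked, in the order asked, and still so for the second after the job is handed in, with the robot touching nothing.
Of bead0, bead1, bead2, bead3, bead4, bead5 only 4 to 6 are there at a start; the rules pass over those that are not, and their reading is None.
At some moment in a run one of bead0, bead1, bead2, bead3, bead4, bead5, light_bar may be knocked a few centimetres aside while the robot is not near it.
Once in a run the grip may slacken for a moment while it holds something.
It also fails if it takes over 208 s, if anything falls off the work surface, if the arm or the gripper's body presses on something with over 40 N, if the wrist force passes 120 N, or if a joint passes its speed limit or range.

## Working session

There is one attempt and no reset: what is moved stays moved. The work goes in short steps, Python scripts to look and compute and a tool call to move; the robot and the scene stay as the last step left them, time stands still between calls to the robot, and variables do not carry over. Pictures are saved under pics/ and viewed, at most 14 in all, crops included, and the job is handed in when it is done.

Besides the shell and the picture viewer there is one more tool, called after "Emit:" in YAML: its name, and indented under it one key for each argument. drive_tool: Moves the arm, as the interface text tells. Shift numbers are shares of 0.2 m and turn numbers shares of 0.12 rad, none past 1 either way. Its arguments: {"type":"object","properties":{"increments":{"type":"array"}},"required":["increments"]}

```bash
ls; mkdir -p pics
cat > h.py <<'E'
import numpy as np, cv2
from cell import *
from scipy.spatial.transform import Rotation as R
def save(n,f):
    st=observe(); s=snapshot(n); cv2.imwrite(f,s["image"][:,:,::-1])
    d={k:s[k] for k in s if k!="image"}; d["pos"]=st["position"]; d["rot"]=st["tool_rot"]
    np.save(f[:-4]+".npy",d,allow_pickle=True); return s,d
E
python3 - <<'E'
from h import *
for n in ("scene","top","wrist"):
    s,d=save(n,f"pics/{n}0.png"); print(n,d)
o=observe(); print(o)
E
```

```text
pics
scene {'fx': 489.96630906497097, 'fy': 489.96630906497097, 'cx': 313.9305340296193, 'cy': 238.6354112713467, 'extrinsics': array([[ 0.87003267,  0.49267473,  0.01774174, -0.46388017],
       [-0.29382239,  0.48930221,  0.82112834,  0.01113208],
       [ 0.39586811, -0.7196214 ,  0.57046778, -1.20391902],
       [ 0.        ,  0.        ,  0.        ,  1.        ]]), 'pos': array([ 0.28295936, -0.58453783,  0.24898693]), 'rot': array([-9.08210561e-04,  9.74695235e-01,  2.23535905e-01, -2.70973522e-04])}
top {'fx': 440.1270683384654, 'fy': 440.1270683384654, 'cx': 321.63098374835135, 'cy': 240.01039310929164, 'extrinsics': array([[-0.02151869, -0.99975619, -0.00495029,  0.12958871],
       [ 0.9916291 , -0.02197377,  0.12723551, -0.49744142],
       [-0.12731327, -0.00217091,  0.99186018, -1.11308765],
       [ 0.        ,  0.        ,  0.        ,  1.        ]]), 'pos': array([ 0.28298898, -0.5845336 ,  0.24898857]), 'rot': array([-9.00437198e-04,  9.74681679e-01,  2.23595012e-01, -2.91326410e-04])}
wrist {'fx': 416.99850358912715, 'fy': 416.99850358912715, 'cx': 325.555839853157
[... 580 characters left out ...]
 0.04502274,  1.53757068, -0.01869637,
        1.20690124, -0.05071179]), 'joint_velocities': array([-1.03649712e-03, -1.95684584e-03,  8.75623265e-05, -3.70440615e-03,
        2.08022446e-04,  1.31040177e-03,  4.21091181e-04]), 'joint_torque': array([ 2.54000588e-03, -4.75560451e+01,  1.36700314e+00, -2.54513866e+01,
        1.17270317e-02,  6.45811757e-03,  1.17183805e-05]), 'position': array([ 0.28302812, -0.58464872,  0.24920466]), 'tool_rot': array([-7.12929360e-04,  9.74693242e-01,  2.23545363e-01, -2.15279053e-04]), 'ft_force': array([-0.00708484, -0.19011217, -0.93710404]), 'moment': array([-0.00465602,  0.069495  , -0.00792326]), 'gripper_force': 0.0, 'opening': 0.08527351749747453}
```

View pics/top0.png

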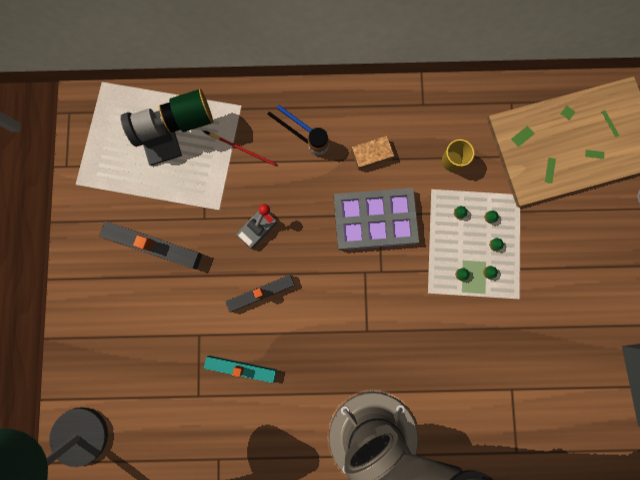

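View pics/scene0.png

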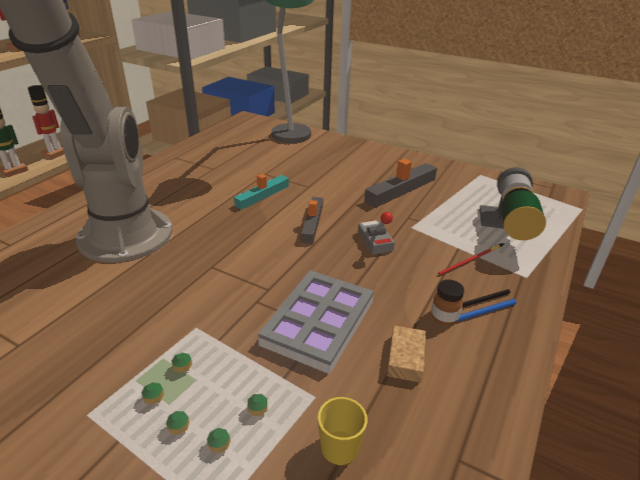

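The top view shows five beads at (461,213), (492,217), (497,244), (463,274) and (491,272), the tray at (377,219), and the isolator at (260,225) with its knob at (265,210) leaning to ON. There are three candidate bars: large dark (150,245), smaller dark (262,293) and turquoise (240,369). Next I measure them and confirm the choice in one crop.

```bash
cat >> h.py <<'E'
def load(f): return np.load(f[:-4]+".npy",allow_pickle=True).item(), cv2.imread(f)[:,:,::-1].copy()
def cam(d):
    "camera-to-world R,t"
    if "extrinsics" in d:
        T=np.linalg.inv(d["extrinsics"])
    else:
        q=d["rot"]; W=np.eye(4); W[:3,:3]=R.from_quat([q[1],q[2],q[3],q[0]]).as_matrix(); W[:3,3]=d["pos"]; T=W@d["hand_eye"]
    return T
def ray(d,p):
    T=cam(d); v=T[:3,:3]@np.array([(p[0]-d["cx"])/d["fx"],-(p[1]-d["cy"])/d["fy"],-1]); return T[:3,3],v/np.linalg.norm(v)
def onz(d,p,z):
    o,v=ray(d,p); return o+v*(z-o[2])/v[2]
def tri(*obs):
    A=np.zeros((3,3)); b=np.zeros(3); L=[ray(d,p) for d,p in obs]
    for o,v in L:
        M=np.eye(3)-np.outer(v,v); A+=M; b+=M@o
    X=np.linalg.solve(A,b); return X,max(np.linalg.norm((np.eye(3)-np.outer(v,v))@(X-o)) for o,v in L)
def proj(d,X):
    T=np.linalg.inv(cam(d)); c=T[:3,:3]@X+T[:3,3]; return np.array([d["cx"]-d["fx"]*c[0]/c[2],d["cy"]+d["fy"]*c[1]/c[2]])
def blobs(img,lo,hi,amin=30,roi=None):
    m=cv2.inRange(cv2.cvtColor(img,cv2.COLOR_RGB2HSV),np.array(lo),np.array(hi))
    if roi: k=np.zeros_like(m); x0,y0,x1,y1=roi; k[y0:y1,x0:x1]=1; m=m*k
    n,l,s,c=cv2.connectedComponentsWithStats(m); return [(c[i].round(1),s[i,4],s[i,:4]) for i in range(1,n) if s[i,4]>=amin]
E
python3 - <<'E'
from h import *
dt,it=load("pics/top0.png"); ds,is_=load("pics/scene0.png")
np.set_printoptions(precision=4,suppress=True)
for nm,lo,hi in (("green",(50,80,20),(85,255,255)),("orange",(5,190,140),(12,255,255)),("red",(0,200,120),(4,255,255)),("violet",(125,40,100),(150,255,255)),("dark",(0,0,20),(179,60,75))):
    for n,im,roi in (("top",it,(90,180,530,400)),("scene",is_,(90,150,450,470))):
        print(nm,n,[(tuple(a),int(b)) for a,b,_ in blobs(im,lo,hi,25,roi)])
c=it[180:400,90:310]; cv2.imwrite("pics/c1.png",cv2.resize(c,None,fx=2.7,fy=2.7,interpolation=cv2.INTER_CUBIC)[:,:,::-1])
E
```

```text
green top [((np.float64(460.8), np.float64(211.6)), 107), ((np.float64(492.1), np.float64(216.1)), 109), ((np.float64(496.9), np.float64(243.7)), 113), ((np.float64(490.9), np.float64(271.8)), 117), ((np.float64(463.0), np.float64(274.0)), 125), ((np.float64(206.2), np.float64(361.4)), 26), ((np.float64(240.8), np.float64(368.3)), 33)]
green scene [((np.float64(260.9), np.float64(193.6)), 488), ((np.float64(181.0), np.float64(359.6)), 188), ((np.float64(151.9), np.float64(390.2)), 239), ((np.float64(258.4), np.float64(402.2)), 203), ((np.float64(177.4), np.float64(420.0)), 261), ((np.float64(219.8), np.float64(437.7)), 240)]
orange top [((np.float64(141.4), np.float64(241.8)), 69), ((np.float64(257.3), np.float64(292.8)), 52), ((np.float64(236.5), np.float64(371.9)), 56)]
orange scene []
red top [((np.float64(262.7), np.float64(208.8)), 56), ((np.float64(267.9), np.float64(217.6)), 34)]
red scene []
violet top [((np.float64(398.7), np.float64(204.7)), 273), ((np.float64(374.6), np.float64(206.4)), 277), ((np.float64(350.4), np.float64(208.3)), 282), ((np.float64(401.2), np.float64(22
[... 330 characters left out ...]
np.float64(328.3)), 332), ((np.float64(318.8), np.float64(339.9)), 364)]
dark top [((np.float64(259.7), np.float64(228.5)), 278), ((np.float64(160.3), np.float64(248.3)), 199), ((np.float64(380.5), np.float64(245.9)), 37), ((np.float64(189.2), np.float64(257.3)), 190), ((np.float64(260.0), np.float64(293.1)), 665)]
dark scene [((np.float64(132.0), np.float64(153.0)), 69), ((np.float64(101.6), np.float64(161.9)), 76), ((np.float64(399.2), np.float64(189.0)), 757), ((np.float64(393.9), np.float64(181.1)), 59), ((np.float64(120.6), np.float64(214.5)), 258), ((np.float64(369.4), np.float64(236.5)), 218), ((np.float64(307.5), np.float64(237.8)), 107), ((np.float64(445.6), np.float64(286.9)), 80)]
```

View pics/c1.png

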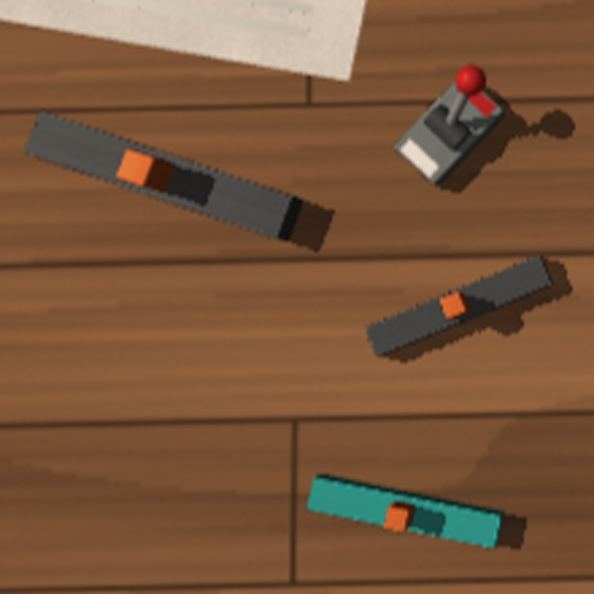

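The crop shows the smaller dark bar with its orange grip at about (258,293). It is shorter than the dark one at (150,245) and not turquoise, so it is the light stop. The isolator's knob is on the red (ON) side, and its white mark is at about (245,238).

Run:
```python
from h import *
np.set_printoptions(precision=4,suppress=True)
dt,it=load("pics/top0.png"); ds,is_=load("pics/scene0.png")
c=lambda x,y:(90+x/2.7,180+y/2.7)
B=[((460.8,212.5),(258.4,404)),((492.1,216.6),(219.8,440)),((496.9,244),(177.4,422)),((490.9,272),(151.9,392)),((463,274),(181,361))]
for a,b in B: print("bead",*tri((dt,a),(ds,b)))
print("knob",*tri((dt,c(470,79)),(ds,(387,217))))
print("white",onz(dt,c(418,158),.028),"red",onz(dt,c(482,103),.028))
e=[onz(dt,c(*p),.028) for p in((367,327),(379,356),(540,257),(552,284))]; print("bar corners",e, "c",np.mean(e,0))
print("grip top",*tri((dt,c(452,303)),(ds,(313,203))), onz(dt,c(453,306),.064))
W=[((398.7,204.7),(346.6,298)) ,((374.6,206.4),(0,0)),]
T=[(398.7,204.7),(374.6,206.4),(350.4,208.3),(401.2,228.4),(376.8,230.4),(352.5,232.3)]
S=[(318.8,339.9),(333.4,318),(346.6,298),(288,328.3),(303.7,307.4),(318.1,288.4)]
P=[]
for a,b in zip(T,S): X,e=tri((dt,a),(ds,b)); P.append(onz(dt,a,.022)); print("well",X,e,P[-1])
P=np.array(P); print("tray c",P.mean(0)); y=(P[[1,2,4,5]]-P[[0,1,3,4]]).mean(0); print(y, np.degrees(np.arctan2(-y[0],y[1])),np.linalg.norm(y)); x=(P[:3]-P[3:]).mean(0); print(x,np.degrees(np.arctan2(x[1],x[0])),np.linalg.norm(x))
```

```text
bead [ 0.5696 -0.2512  0.0156] 0.0023257407018072635
bead [ 0.5565 -0.333   0.0161] 0.0022836116009839003
bead [ 0.4821 -0.3411  0.0166] 0.0009350529834849209
bead [ 0.4086 -0.32    0.0177] 0.0005504203574541534
bead [ 0.4051 -0.2469  0.0183] 0.0006564362185638185
knob [0.5729 0.2601 0.0959] 0.0010449973924916945
white [0.5091 0.3194 0.028 ] red [0.5617 0.2571 0.028 ]
bar corners [array([0.3479, 0.3679, 0.028 ]), array([0.3205, 0.3563, 0.028 ]), array([0.4108, 0.2024, 0.028 ]), array([0.3848, 0.1913, 0.028 ])] c [0.366  0.2795 0.028 ]
grip top [0.3688 0.2825 0.0588] 0.00041847330989824714 [0.3656 0.2806 0.064 ]
well [ 0.5912 -0.0867  0.0247] 0.0006403891874107215 [ 0.5912 -0.0875  0.022 ]
well [ 0.588  -0.0229  0.0249] 0.0005360702359671845 [ 0.5881 -0.0235  0.022 ]
well [0.5843 0.0412 0.0251] 0.0006120029201310778 [0.5844 0.0407 0.022 ]
well [ 0.5276 -0.0905  0.025 ] 0.0005222108642474037 [ 0.5276 -0.0913  0.022 ]
well [ 0.5238 -0.0263  0.0248] 0.000564787900179193 [ 0.5237 -0.0269  0.022 ]
well [0.5203 0.0377 0.025 ] 0.0007692592122903645 [0.5201 0.0371 0.022 ]
tray c [ 0.5559 -0.0252  0.022 ]
[-0.0036  0.0642  0.    ] 3.1982562729308355 0.06425327379128232
[0.0641 0.0036 0.    ] 3.216774524682369 0.06421618093958781
```

```bash
cat >> h.py <<'E'
def Ryaw(deg): return R.from_euler("z",deg,degrees=True)*R.from_euler("x",180,degrees=True)
def plan(*wps,yaw=None,step=.032,grip=1):
    "prints rows: turn first, then straight shifts through wps (world); optional 4th wp entry = step"
    o=observe(); q=o["tool_rot"]; r=R.from_quat([q[1],q[2],q[3],q[0]]); p=np.array(o["position"])
    m=r.as_matrix(); print("t %.1f at"%o["t"],p.round(4),"yaw %.1f"%np.degrees(np.arctan2(m[1,0],m[0,0])),"tilt",m[:2,2].round(3),"j",np.array(o["joint_pos"]).round(2),"open %.3f"%o["opening"],"F",np.array(o["ft_force"]).round(1))
    if yaw is not None:
        t=Ryaw(yaw); v=(r.inv()*t).as_rotvec(); n=int(np.ceil(np.abs(v).max()/.115))
        if n: print(n,"x",(v/n/.12).round(3).tolist(),"turn")
        r=t
    for w in wps:
        s=w[3] if len(w)>3 else step; dl=r.inv().apply(np.array(w[:3])-p); n=max(1,int(np.ceil(np.linalg.norm(dl)/s)))
        print(n,"x",(dl/n/.2).round(3).tolist(),"->",w); p=np.array(w[:3])
E
python3 - <<'E'
from h import *
plan((.40,-.30,.35),(.40,.20,.33),(.54,.28,.25),yaw=43)
E
```

```text
t 0.1 at [ 0.283  -0.5846  0.2492] yaw 25.8 tilt [-0.001  0.001] j [ 1.02  0.4   0.05  1.54 -0.02  1.21 -0.05] open 0.085 F [-0.  -0.2 -0.9]
3 x [-0.004, -0.0, -0.832] turn
11 x [0.127, -0.058, -0.046] -> (0.4, -0.3, 0.35)
16 x [0.107, -0.114, 0.006] -> (0.4, 0.2, 0.33)
6 x [0.131, 0.031, 0.067] -> (0.54, 0.28, 0.25)
```

Emit:
drive_tool:
  increments:
    - [[0,0,-0.832,0,0,-0.1,0],[0,0,-0.832,0,0,-0.1,0],[0,0,-0.832,0,0,-0.1,0],[0,0,0,0.14,-0.064,-0.02,0],[0,0,0,0.14,-0.064,-0.02,0],[0,0,0,0.14,-0.064,-0.02,0],[0,0,0,0.14,-0.064,-0.02,0],[0,0,0,0.14,-0.064,-0.02,0],[0,0,0,0.14,-0.064,-0.02,0],[0,0,0,0.14,-0.064,-0.02,0],[0,0,0,0.14,-0.064,-0.02,0],[0,0,0,0.14,-0.064,-0.02,0]]

```text
t: 1.15
position: [0.3891, -0.3274, 0.346]
tool_rot: [-0.0, 0.93, 0.366, -0.0]
ft_force: [0.4, 0.2, 0.4]
opening: -0.0001
gripper_force: 0.0
```

Emit:
drive_tool:
  increments:
    - [[0,0,0,0.14,-0.064,-0.02,0],[0,0,0,0.107,-0.114,0.006,0],[0,0,0,0.107,-0.114,0.006,0],[0,0,0,0.107,-0.114,0.006,0],[0,0,0,0.107,-0.114,0.006,0],[0,0,0,0.107,-0.114,0.006,0],[0,0,0,0.107,-0.114,0.006,0],[0,0,0,0.107,-0.114,0.006,0],[0,0,0,0.107,-0.114,0.006,0],[0,0,0,0.107,-0.114,0.006,0],[0,0,0,0.107,-0.114,0.006,0],[0,0,0,0.107,-0.114,0.006,0]]

```text
t: 2.15
position: [0.4014, 0.0449, 0.3366]
tool_rot: [0.0, 0.93, 0.366, -0.0]
ft_force: [0.7, 0.4, 0.0]
opening: -0.0003
gripper_force: 0.0
```

Run:
```python
from h import *
plan((.40,.20,.33),(.54,.28,.25),yaw=43)
```

```text
t 2.1 at [0.4014 0.0449 0.3366] yaw 43.0 tilt [ 0.    -0.001] j [ 0.42 -0.12 -0.58  1.93 -0.07  1.31 -0.95] open -0.000 F [0.7 0.4 0. ]
1 x [0.005, 0.002, -0.002] turn
5 x [0.105, -0.114, 0.007] -> (0.4, 0.2, 0.33)
6 x [0.131, 0.031, 0.067] -> (0.54, 0.28, 0.25)
```

Emit:
drive_tool:
  increments:
    - [[0,0,0,0.105,-0.114,0.007,0],[0,0,0,0.105,-0.114,0.007,0],[0,0,0,0.105,-0.114,0.007,0],[0,0,0,0.105,-0.114,0.007,0],[0,0,0,0.105,-0.114,0.007,0],[0,0,0,0.131,0.031,0.067,0],[0,0,0,0.131,0.031,0.067,0],[0,0,0,0.131,0.031,0.067,0],[0,0,0,0.131,0.031,0.067,0],[0,0,0,0.131,0.031,0.067,0],[0,0,0,0.131,0.031,0.067,0],[0,0,0,0,0,0,0]]

```text
t: 3.15
position: [0.5434, 0.279, 0.2448]
tool_rot: [-0.001, 0.931, 0.366, -0.002]
ft_force: [-0.8, -0.3, -0.9]
opening: 0.0
gripper_force: 0.0
```

Run:
```python
from h import *
save("wrist","pics/w1.png"); plan((.54,.28,.25))
```

```text
t 3.2 at [0.5417 0.2785 0.2463] yaw 43.0 tilt [-0.005 -0.   ] j [ 0.06  0.42 -0.8   1.62  0.31  1.23 -1.63] open 0.000 F [-1.1  0.1  0.9]
1 x [-0.001, -0.012, -0.018] -> (0.54, 0.28, 0.25)
```

View pics/w1.png

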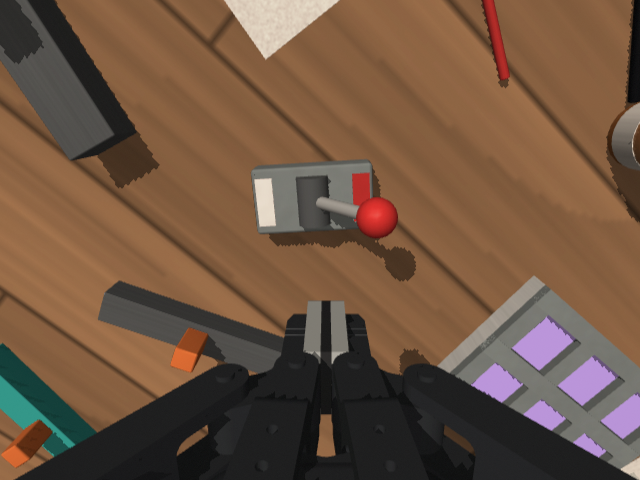

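The wrist view shows the housing with the white mark at about (264,202), the red mark at (361,190), and the knob at (377,217). The marks, as measured, give the swing direction.

Run:
```python
from h import *
np.set_printoptions(precision=4,suppress=True)
dt,_=load("pics/top0.png"); d,_=load("pics/w1.png")
k,e=tri((dt,(90+470/2.7,180+79/2.7)),(d,(377,217))); print("knob",k,e,onz(d,(377,217),.096))
c=[onz(d,p,.028) for p in ((253,168),(371,161),(375,230),(259,234))]; print(c)
m=np.mean(c,0); x=(c[1]+c[2]-c[0]-c[3])/2; print("centre",m,np.linalg.norm(x),np.degrees(np.arctan2(x[1],x[0])))
u=x/np.linalg.norm(x); print(u,"knob pred",m+.045*u, "w->r",onz(d,(361,190),.028)-onz(d,(264,202),.028))
```

```text
knob [0.5715 0.2591 0.0988] 0.00017473042309481567 [0.5714 0.2582 0.096 ]
[array([0.5243, 0.3429, 0.028 ]), array([0.5937, 0.2766, 0.028 ]), array([0.5547, 0.233 , 0.028 ]), array([0.4846, 0.303 , 0.028 ])]
centre [0.5393 0.2889 0.028 ] 0.09757622022316968 -44.32260169208563
[ 0.7154 -0.6987  0.    ] knob pred [0.5715 0.2574 0.028 ] w->r [ 0.0624 -0.0521  0.    ]
```

Run:
```python
from h import *
plan((.6108,.219,.20),(.6108,.219,.098),(.5307,.2973,.098,.010),(.5307,.2973,.2),yaw=45.7)
```

```text
t 3.2 at [0.5417 0.2785 0.2463] yaw 43.0 tilt [-0.005 -0.   ] j [ 0.06  0.42 -0.8   1.62  0.31  1.23 -1.63] open 0.000 F [-1.1  0.1  0.9]
1 x [-0.028, 0.031, -0.395] turn
4 x [0.007, 0.114, 0.058] -> (0.6108, 0.219, 0.2)
4 x [0.0, -0.0, 0.128] -> (0.6108, 0.219, 0.098)
12 x [0.0, -0.047, -0.0] -> (0.5307, 0.2973, 0.098, 0.01)
4 x [0.0, 0.0, -0.128] -> (0.5307, 0.2973, 0.2)
```

Emit:
drive_tool:
  increments:
    - [[0,0,-0.395,0,0,0,0],[0,0,0,0.007,0.116,0.062,0],[0,0,0,0.007,0.116,0.062,0],[0,0,0,0.007,0.116,0.062,0],[0,0,0,0.007,0.116,0.062,0],[0,0,0,0,0,0.128,0],[0,0,0,0,0,0.128,0],[0,0,0,0,0,0.128,0],[0,0,0,0,0,0.128,0],[0,0,0,0,0,0,0],[0,0,0,0,0,0,0],[0,0,0,0,0,0,0]]

```text
t: 4.2
position: [0.6124, 0.2181, 0.0995]
tool_rot: [0.0, 0.922, 0.388, 0.001]
ft_force: [-0.0, 0.1, 0.3]
opening: 0.0002
gripper_force: 0.0
```

Run:
```python
from h import *
plan((.5307,.2973,.098,.010),(.5307,.2973,.2),yaw=45.7)
```

```text
t 4.2 at [0.6124 0.2181 0.0995] yaw 45.7 tilt [0.003 0.001] j [ 0.09  0.63 -0.71  1.67  0.47  1.02 -1.54] open 0.000 F [-0.   0.1  0.3]
1 x [0.01, -0.02, 0.001] turn
12 x [-0.0, -0.047, 0.001] -> (0.5307, 0.2973, 0.098, 0.01)
4 x [0.0, 0.0, -0.128] -> (0.5307, 0.2973, 0.2)
```

Emit:
drive_tool:
  increments:
    - [[0,0,0,0,-0.047,0,0],[0,0,0,0,-0.047,0,0],[0,0,0,0,-0.047,0,0],[0,0,0,0,-0.047,0,0],[0,0,0,0,-0.047,0,0],[0,0,0,0,-0.047,0,0],[0,0,0,0,-0.047,0,0],[0,0,0,0,-0.047,0,0],[0,0,0,0,-0.047,0,0],[0,0,0,0,-0.047,0,0],[0,0,0,0,-0.047,0,0],[0,0,0,0,-0.047,0,0]]

```text
t: 5.2
position: [0.5294, 0.2971, 0.0968]
tool_rot: [-0.0, 0.921, 0.389, -0.001]
ft_force: [-0.1, -0.2, 0.3]
opening: -0.0
gripper_force: 0.0
```

Emit:
drive_tool:
  increments:
    - [[0,0,0,0,0,0,0],[0,0,0,0,0,0,0],[0,0,0,0,0.08,0,0],[0,0,0,0,0,-0.15,0],[0,0,0,0,0,-0.15,0],[0,0,0,0,0,-0.15,0],[0,0,0,0,0,-0.15,1],[0,0,0,0,0,-0.15,1],[0,0,0,0,0,0,1],[0,0,0,0,0,0,1],[0,0,0,0,0,0,1]]

```text
t: 6.12
position: [0.5424, 0.2842, 0.2465]
tool_rot: [0.0, 0.922, 0.388, -0.001]
ft_force: [0.0, 0.4, -0.2]
opening: 0.0607
gripper_force: 0.0
```

Run:
```python
from h import *
np.set_printoptions(precision=4,suppress=True)
save("wrist","pics/w2.png"); s,d=save("top","pics/top2.png"); save("scene","pics/scene2.png")
print("red",[(b[0],b[1]) for b in blobs(s["image"],(0,200,120),(4,255,255),20,(200,180,310,260))])
w,dw=load("pics/w2.png")[::-1]; print("redw",[(b[0],b[1]) for b in blobs(w,(0,200,60),(5,255,255),20)])
print("violet",[(b[0],b[1]) for b in blobs(s["image"],(125,40,100),(150,255,255),30)],s["image"][230,377])
plan((.54,.28,.25))
```

```text
red []
redw [(array([496. ,  23.1]), np.int32(25)), (array([249.8, 225.6]), np.int32(1086))]
violet [(array([398.7, 204.7]), np.int32(273)), (array([374.6, 206.4]), np.int32(277)), (array([350.4, 208.3]), np.int32(281)), (array([401.2, 228.4]), np.int32(285)), (array([376.9, 230.4]), np.int32(287)), (array([352.4, 231.9]), np.int32(278))] [183 144 212]
t 6.3 at [0.5418 0.2843 0.2456] yaw 45.7 tilt [-0.003 -0.002] j [ 0.05  0.43 -0.81  1.62  0.32  1.24 -1.59] open 0.081 F [ 0.4 -0.7  0.5]
1 x [-0.022, 0.008, -0.022] -> (0.54, 0.28, 0.25)
```

View pics/w2.png

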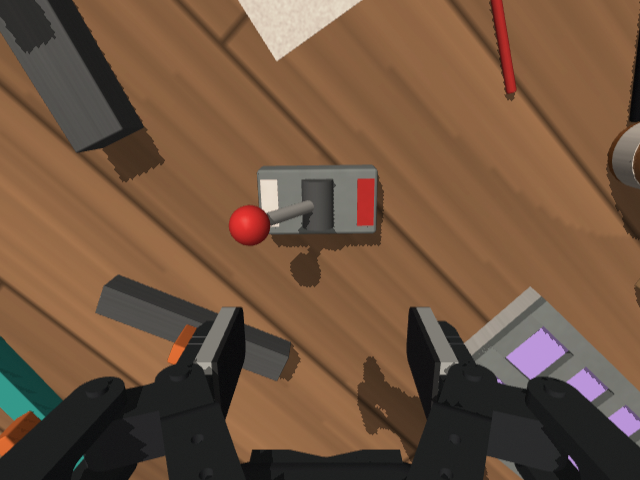

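The knob now leans to the white mark, at (250,226) in the wrist view. Next I check its angle numerically and plan the trip to the first bead.

```bash
cat >> h.py <<'E'
WELL=np.array([[.5912,-.0875],[.5881,-.0235],[.5844,.0407],[.5276,-.0913],[.5237,-.0269],[.5201,.0371]])
def beads():
    d,im=save("top","pics/t_last.png")[::-1]; im=im["image"]
    return [(onz(d,b[0]+[0,.5],.017).round(4)[:2],b[0],int(b[1])) for b in blobs(im,(50,80,20),(85,255,255),40,(320,180,525,300))]
E
python3 - <<'E'
from h import *
d,w=load("pics/w2.png"); k=onz(d,(249.8,225.6),.096); print("knob",k, "along u",(k-np.array([.5393,.2889,0]))[:2]@[.7154,-.6987])
for b in beads(): print(b)
X=(.5696,-.2512)
plan((*X,.15),(*X,.029),yaw=48.2)
E
```

```text
knob [0.50544239 0.32034515 0.096     ] along u -0.046192457167663764
(array([ 0.5686, -0.2521]), array([460.8, 211.6]), 107)
(array([ 0.5546, -0.3342]), array([492.1, 216.1]), 109)
(array([ 0.4805, -0.3415]), array([496.9, 243.8]), 112)
(array([ 0.4075, -0.3206]), array([490.9, 271.8]), 117)
(array([ 0.4033, -0.2477]), array([463., 274.]), 124)
t 6.3 at [0.5419 0.2845 0.2458] yaw 45.7 tilt [-0.002 -0.001] j [ 0.05  0.43 -0.81  1.62  0.32  1.24 -1.59] open 0.085 F [0.5 0.1 0.1]
1 x [-0.007, 0.022, -0.364] turn
18 x [-0.106, 0.105, 0.027] -> (0.5696, -0.2512, 0.15)
4 x [-0.0, -0.0, 0.151] -> (0.5696, -0.2512, 0.029)
```

Emit:
drive_tool:
  increments:
    - [[0,0,-0.364,0,0,0,0.7],[0,0,0,-0.106,0.105,0.027,0.7],[0,0,0,-0.106,0.105,0.027,0.7],[0,0,0,-0.106,0.105,0.027,0.7],[0,0,0,-0.106,0.105,0.027,0.7],[0,0,0,-0.106,0.105,0.027,0.7],[0,0,0,-0.106,0.105,0.027,0.7],[0,0,0,-0.106,0.105,0.027,0.7],[0,0,0,-0.106,0.105,0.027,0.7],[0,0,0,-0.106,0.105,0.027,0.7],[0,0,0,-0.106,0.105,0.027,0.7]]

```text
t: 7.23
position: [0.5571, -0.0143, 0.1924]
tool_rot: [-0.0, 0.913, 0.408, -0.001]
ft_force: [-0.3, 1.0, 0.2]
opening: 0.0598
gripper_force: 0.0
```

Emit:
drive_tool:
  increments:
    - [[0,0,0,-0.106,0.105,0.027,0.7],[0,0,0,-0.106,0.105,0.027,0.7],[0,0,0,-0.106,0.105,0.027,0.7],[0,0,0,-0.106,0.105,0.027,0.7],[0,0,0,-0.106,0.105,0.027,0.7],[0,0,0,-0.106,0.105,0.027,0.7],[0,0,0,-0.106,0.105,0.027,0.7],[0,0,0,-0.106,0.105,0.027,0.7],[0,0,0,0,0,0,0.7],[0,0,0,0,0,0,0.7],[0,0,0,0,0,0,0.7],[0,0,0,0,0,0,0.7]]

```text
t: 8.23
position: [0.5702, -0.2492, 0.1501]
tool_rot: [-0.0, 0.912, 0.41, 0.0]
ft_force: [0.4, 0.5, 0.2]
opening: 0.0599
gripper_force: 0.0
```

Run:
```python
from h import *
save("wrist","pics/w3.png"); d,w=load("pics/w3.png")
for b in blobs(w,(50,80,20),(85,255,255),100): print(b[0],b[1],b[2],onz(d,b[0],.018))
X=(.569,-.2515)
plan((*X,.029),(*X,.12),(*WELL[0],.12),(*WELL[0],.051),yaw=48.2)
```

```text
[326.6 240.3] 1967 [300 215  54  51] [ 0.56771691 -0.25289522  0.018     ]
[387.7 337.8] 1378 [366 316  41  44] [ 0.5521035  -0.33471038  0.018     ]
[142.7 374.6] 682 [125 362  39  27] [ 0.40121298 -0.24075673  0.018     ]
[317.5 404.4] 1290 [295 386  46  38] [ 0.47805253 -0.3436682   0.018     ]
[238.4 439.1] 377 [227 424  22  32] [ 0.41166903 -0.32720208  0.018     ]
t 8.3 at [ 0.5703 -0.2492  0.1503] yaw 48.4 tilt [0.    0.001] j [ 0.82  0.5  -0.64  1.7   0.34  1.05 -0.66] open 0.060 F [-0.3  0.4  0.7]
1 x [-0.003, -0.005, 0.026] turn
4 x [-0.003, 0.001, 0.152] -> (0.569, -0.2515, 0.029)
3 x [0.0, 0.0, -0.152] -> (0.569, -0.2515, 0.12)
6 x [0.114, -0.077, -0.0] -> (np.float64(0.5912), np.float64(-0.0875), 0.12)
3 x [-0.0, -0.0, 0.115] -> (np.float64(0.5912), np.float64(-0.0875), 0.051)
```

View pics/w3.png

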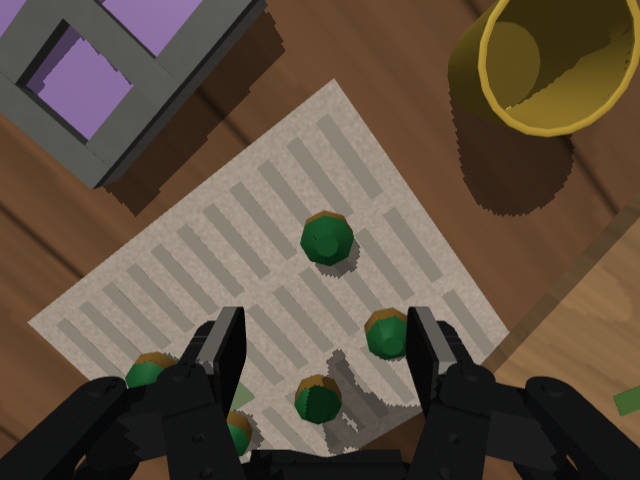

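Emit:
drive_tool:
  increments:
    - [[0,0,0,-0.003,0.001,0.152,0.7],[0,0,0,-0.003,0.001,0.152,0.7],[0,0,0,-0.003,0.001,0.152,0.7],[0,0,0,-0.003,0.001,0.152,0.7],[0,0,0,0,0,0,0.7],[0,0,0,0,0,0,0],[0,0,0,0,0,0,0],[0,0,0,0,0,0,0],[0,0,0,0,0,0,0],[0,0,0,0,0,0,0]]

```text
t: 9.12
position: [0.5708, -0.2537, 0.031]
tool_rot: [0.002, 0.913, 0.408, 0.002]
ft_force: [0.3, 1.2, 6.3]
opening: 0.0321
gripper_force: 60.0
```

Emit:
drive_tool:
  increments:
    - [[0,0,0,0,0,-0.1,0],[0,0,0,0,0,-0.15,0],[0,0,0,0,0,-0.15,0],[0,0,0,0,0,-0.05,0],[0,0,0,0,0,0,0]]

```text
t: 9.53
position: [0.5714, -0.2543, 0.1226]
tool_rot: [0.003, 0.913, 0.408, 0.002]
ft_force: [0.4, 0.3, 0.5]
opening: 0.0318
gripper_force: 59.6
```

Run:
```python
from h import *
plan((*WELL[0],.12),(*WELL[0],.053),yaw=48.2)
s=save("wrist","pics/w4.png")
```

```text
t 9.5 at [ 0.5714 -0.2543  0.1226] yaw 48.2 tilt [ 0.007 -0.003] j [ 0.81  0.53 -0.62  1.72  0.36  1.   -0.67] open 0.032 F [0.4 0.3 0.5]
1 x [0.061, -0.017, -0.001] turn
6 x [0.115, -0.08, 0.002] -> (np.float64(0.5912), np.float64(-0.0875), 0.12)
3 x [-0.0, -0.0, 0.112] -> (np.float64(0.5912), np.float64(-0.0875), 0.053)
```

View pics/w4.png

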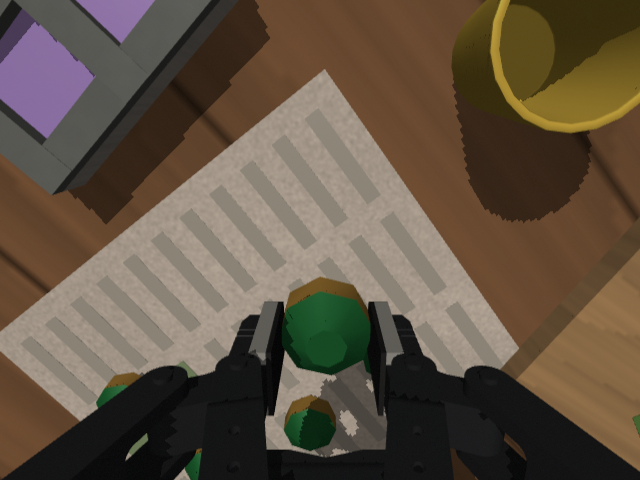

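Emit:
drive_tool:
  increments:
    - [[0.06,-0.017,0,0.115,-0.08,0.002,0],[0,0,0,0.115,-0.08,0.002,0],[0,0,0,0.115,-0.08,0.002,0],[0,0,0,0.115,-0.08,0.002,0],[0,0,0,0.115,-0.08,0.002,0],[0,0,0,0.115,-0.08,0.002,0],[0,0,0,0,0,0.11,0],[0,0,0,0,0,0.11,0],[0,0,0,0,0,0.06,0],[0,0,0,0,0,0.04,0],[0,0,0,0,0,0,0]]

```text
t: 10.5
position: [0.5867, -0.086, 0.0529]
tool_rot: [-0.004, 0.913, 0.408, -0.006]
ft_force: [-7.0, 1.0, 14.0]
opening: 0.0318
gripper_force: 61.4
```

Run:
```python
from h import *
plan((*WELL[0],.055),yaw=48.2)
```

```text
t 10.5 at [ 0.5867 -0.086   0.0529] yaw 48.2 tilt [-0.013  0.003] j [ 0.54  0.59 -0.62  1.83  0.43  0.88 -1.01] open 0.032 F [-7.  1. 14.]
1 x [-0.098, 0.057, -0.002] turn
1 x [0.009, 0.022, -0.01] -> (np.float64(0.5912), np.float64(-0.0875), 0.055)
```

Emit:
drive_tool:
  increments:
    - [[0,0,0,0,0,-0.03,0],[0,0,0,0,0,0,0],[0,0,0,0,0,0,0],[0,0,0,0,0,0,0]]

```text
t: 10.83
position: [0.5887, -0.087, 0.0581]
tool_rot: [-0.003, 0.913, 0.408, -0.003]
ft_force: [0.1, -0.2, -1.0]
opening: 0.0312
gripper_force: 60.0
```

Run:
```python
from h import *
plan((*WELL[0],.058),yaw=48.2); save("wrist","pics/w5.png")
```

```text
t 10.8 at [ 0.5887 -0.087   0.0581] yaw 48.2 tilt [-0.007  0.003] j [ 0.55  0.58 -0.62  1.82  0.42  0.88 -1.  ] open 0.031 F [ 0.1 -0.2 -1. ]
1 x [-0.062, 0.02, -0.004] turn
1 x [0.006, 0.011, 0.0] -> (np.float64(0.5912), np.float64(-0.0875), 0.058)
```

View pics/w5.png

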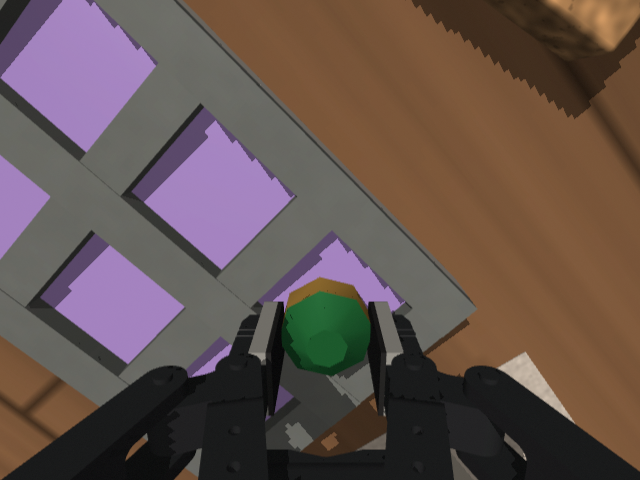

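Run:
```python
from h import *
np.set_printoptions(precision=4,suppress=True)
d,w=load("pics/w5.png")
q=d["rot"];r=R.from_quat([q[1],q[2],q[3],q[0]])
for z in (.010,.015,.018): print("bead pred px",proj(d,d["pos"]+r.apply([0,0,z])))
a=np.radians(3.2); X=np.array([np.cos(a),np.sin(a)]);Y=np.array([-X[1],X[0]])
for i in (0,1,3):
  for sx,sy in((1,1),(1,-1),(-1,-1),(-1,1)):
    c=WELL[i]+.023*(sx*X+sy*Y); print(i,sx,sy,"top",proj(d,np.array([*c,.032])).round(),"floor",proj(d,np.array([*c,.022])).round())
```

```text
bead pred px [325.7172 331.1091]
bead pred px [325.7057 324.2784]
bead pred px [325.6991 320.3758]
0 1 1 top [332. 229.] floor [332. 222.]
0 1 -1 top [413. 308.] floor [409. 297.]
0 -1 -1 top [332. 377.] floor [331. 363.]
0 -1 1 top [251. 307.] floor [255. 296.]
1 1 1 top [201. 101.] floor [209. 102.]
1 1 -1 top [298. 195.] floor [300. 190.]
1 -1 -1 top [217. 277.] floor [223. 268.]
1 -1 1 top [121. 195.] floor [133. 190.]
3 1 1 top [222. 335.] floor [228. 323.]
3 1 -1 top [303. 402.] floor [304. 387.]
3 -1 -1 top [233. 460.] floor [238. 444.]
3 -1 1 top [153. 401.] floor [162. 386.]
```

Emit:
drive_tool:
  increments:
    - [[-0.06,0.02,0,0.006,0.011,0.012,0],[0,0,0,0,0,0,0],[0,0,0,0,0,0,0.55],[0,0,0,0,0,0,0.55],[0,0,0,0,0,0,0.55],[0,0,0,0,0,-0.1,0.55],[0,0,0,0,0,-0.15,0.7],[0,0,0,0,0,-0.12,0.7],[0,0,0,0,0,0,0.7],[0,0,0,0,0,0,0.7]]

```text
t: 11.72
position: [0.5925, -0.0871, 0.1318]
tool_rot: [0.001, 0.913, 0.408, 0.002]
ft_force: [-0.8, -0.8, -0.2]
opening: 0.0598
gripper_force: 0.0
```

Run:
```python
from h import *
for b in beads(): print(b)
X=(.5555,-.334); plan((*X,.12),(*X,.029),(*X,.12),(*WELL[1],.12),(*WELL[1],.055),yaw=48.2)
```

```text
(array([ 0.4033, -0.2477]), array([463., 274.]), 125)
t 11.8 at [ 0.5913 -0.0872  0.1303] yaw 48.2 tilt [ 0.001 -0.   ] j [ 0.58  0.49 -0.66  1.78  0.35  1.   -0.95] open 0.060 F [-0.9 -0.4 -0.4]
1 x [0.006, -0.002, 0.001] turn
8 x [-0.13, 0.086, 0.006] -> (0.5555, -0.334, 0.12)
3 x [-0.0, -0.0, 0.152] -> (0.5555, -0.334, 0.029)
3 x [0.0, 0.0, -0.152] -> (0.5555, -0.334, 0.12)
10 x [0.127, -0.091, -0.0] -> (np.float64(0.5881), np.float64(-0.0235), 0.12)
3 x [-0.0, -0.0, 0.108] -> (np.float64(0.5881), np.float64(-0.0235), 0.055)
```

Emit:
drive_tool:
  increments:
    - [[0,0,0,-0.13,0.086,0.006,0.7],[0,0,0,-0.13,0.086,0.006,0.7],[0,0,0,-0.13,0.086,0.006,0.7],[0,0,0,-0.13,0.086,0.006,0.7],[0,0,0,-0.13,0.086,0.006,0.7],[0,0,0,-0.13,0.086,0.006,0.7],[0,0,0,-0.13,0.086,0.006,0.7],[0,0,0,-0.13,0.086,0.006,0.7],[0,0,0,0,0,0,0.7],[0,0,0,0,0,0,0.7]]

```text
t: 12.6
position: [0.5529, -0.3366, 0.1182]
tool_rot: [-0.001, 0.914, 0.406, -0.001]
ft_force: [0.5, -0.0, 0.5]
opening: 0.0601
gripper_force: 0.0
```

```bash
cat >> h.py <<'E'
def wbeads(f="pics/wl.png"):
    s,d=save("wrist",f)
    for b in blobs(s["image"],(50,80,20),(85,255,255),150): print("w",b[0],int(b[1]),onz(d,b[0],.018).round(4))
    s,d=save("scene","pics/sl.png")
    for b in blobs(s["image"],(50,80,20),(85,255,255),60,(90,250,420,470)): print("s",b[0],int(b[1]),onz(d,b[0]+[0,2],.017).round(4))
E
python3 - <<'E'
from h import *
wbeads()
X=(.5555,-.334); plan((*X,.12),(*X,.029),(*X,.12),(*WELL[1],.12),(*WELL[1],.055))
E
```

```text
w [324.1 245.8] 2562 [ 0.5536 -0.334   0.018 ]
w [ 33.5 305.2] 2206 [ 0.3998 -0.2456  0.018 ]
w [254.9 333.8] 840 [ 0.4843 -0.3477  0.018 ]
w [134.1 372.7] 985 [ 0.4079 -0.3163  0.018 ]
s [319.5 332.6] 170 [ 0.583  -0.0674  0.017 ]
s [178.6 362.2] 96 [ 0.406  -0.2533  0.017 ]
s [151.9 390.2] 240 [ 0.4089 -0.3197  0.017 ]
s [177.1 420. ] 273 [ 0.4827 -0.341   0.017 ]
s [219.3 437.9] 255 [ 0.5581 -0.3324  0.017 ]
t 12.7 at [ 0.5548 -0.3325  0.1191] yaw 48.3 tilt [-0.001  0.002] j [ 0.91  0.57 -0.6   1.66  0.37  1.03 -0.54] open 0.060 F [ 0.8  0.3 -0.7]
1 x [-0.003, 0.008, -0.004] -> (0.5555, -0.334, 0.12)
3 x [-0.0, 0.0, 0.152] -> (0.5555, -0.334, 0.029)
3 x [0.0, -0.0, -0.152] -> (0.5555, -0.334, 0.12)
10 x [0.127, -0.091, 0.0] -> (np.float64(0.5881), np.float64(-0.0235), 0.12)
3 x [-0.0, 0.0, 0.108] -> (np.float64(0.5881), np.float64(-0.0235), 0.055)
```

Emit:
drive_tool:
  increments:
    - [[0,0,0,0,0.004,0.152,0.7],[0,0,0,0,0,0.152,0.7],[0,0,0,0,0,0.148,0.7],[0,0,0,0,0,0,0.7],[0,0,0,0,0,0,0],[0,0,0,0,0,0,0],[0,0,0,0,0,0,0],[0,0,0,0,0,0,0],[0,0,0,0,0,0,0]]

```text
t: 13.45
position: [0.5573, -0.3348, 0.0321]
tool_rot: [0.001, 0.913, 0.408, 0.001]
ft_force: [-0.3, 0.3, 3.6]
opening: 0.0316
gripper_force: 59.8
```

Emit:
drive_tool:
  increments:
    - [[0,0,0,0,0,-0.1,0],[0,0,0,0,0,-0.15,0],[0,0,0,0,0,-0.15,0],[0,0,0,0,0,-0.05,0],[0,0,0,0,0,0,0],[0,0,0,0,0,0,0]]

```text
t: 13.95
position: [0.5558, -0.3346, 0.1204]
tool_rot: [0.001, 0.913, 0.408, 0.0]
ft_force: [0.2, 0.1, -1.1]
opening: 0.0318
gripper_force: 59.5
```

Run:
```python
from h import *
plan((*WELL[1],.12),(*WELL[1],.055),yaw=48.2)
```

```text
t 13.9 at [ 0.5558 -0.3346  0.1204] yaw 48.2 tilt [ 0.001 -0.001] j [ 0.91  0.57 -0.6   1.66  0.37  1.03 -0.54] open 0.032 F [ 0.2  0.1 -1.1]
1 x [0.009, 0.0, -0.0] turn
10 x [0.127, -0.092, 0.0] -> (np.float64(0.5881), np.float64(-0.0235), 0.12)
3 x [-0.0, -0.0, 0.108] -> (np.float64(0.5881), np.float64(-0.0235), 0.055)
```

Emit:
drive_tool:
  increments:
    - [[0,0,0,0.127,-0.092,0,0],[0,0,0,0.127,-0.092,0,0],[0,0,0,0.127,-0.092,0,0],[0,0,0,0.127,-0.092,0,0],[0,0,0,0.127,-0.092,0,0],[0,0,0,0.127,-0.092,0,0],[0,0,0,0.127,-0.092,0,0],[0,0,0,0.127,-0.092,0,0],[0,0,0,0.127,-0.092,0,0],[0,0,0,0.127,-0.092,0,0],[0,0,0,0,0,0.1,0]]

```text
t: 14.87
position: [0.5898, -0.0126, 0.102]
tool_rot: [-0.002, 0.911, 0.413, 0.004]
ft_force: [0.5, 0.9, 0.8]
opening: 0.0317
gripper_force: 59.6
```

Emit:
drive_tool:
  increments:
    - [[0,0,0,0,0,0.1,0],[0,0,0,0,0,0.06,0],[0,0,0,0,0,0.055,0],[0,0,0,0,0,0,0],[0,0,0,0,0,0,0]]

```text
t: 15.28
position: [0.5874, -0.0229, 0.056]
tool_rot: [-0.0, 0.913, 0.408, -0.001]
ft_force: [-0.1, -0.7, 0.5]
opening: 0.0318
gripper_force: 59.9
```

Run:
```python
from h import *
plan((*WELL[1],.055),yaw=48.2)
```

```text
t 15.3 at [ 0.5874 -0.0229  0.056 ] yaw 48.2 tilt [-0.001  0.   ] j [ 0.45  0.57 -0.63  1.85  0.43  0.86 -1.13] open 0.032 F [-0.1 -0.7  0.5]
1 x [-0.011, 0.006, -0.005] turn
1 x [-0.0, 0.005, 0.005] -> (np.float64(0.5881), np.float64(-0.0235), 0.055)
```

Emit:
drive_tool:
  increments:
    - [[0,0,0,0,0,0,0.55],[0,0,0,0,0,0,0.55],[0,0,0,0,0,0,0.55],[0,0,0,0,0,-0.1,0.55],[0,0,0,0,0,-0.12,0.7],[0,0,0,0,0,-0.1,0.7],[0,0,0,-0.14,0.06,0,0.7],[0,0,0,-0.14,0.06,0,0.7],[0,0,0,-0.14,0.06,0,0.7],[0,0,0,-0.14,0.06,0,0.7],[0,0,0,-0.14,0.06,0,0.7],[0,0,0,-0.14,0.06,0,0.7]]

```text
t: 16.28
position: [0.5291, -0.1972, 0.1215]
tool_rot: [0.0, 0.913, 0.408, 0.0]
ft_force: [0.7, 0.3, 0.4]
opening: 0.06
gripper_force: 0.0
```

Emit:
drive_tool:
  increments:
    - [[0,0,0,-0.14,0.06,0,0.7],[0,0,0,-0.14,0.06,0,0.7],[0,0,0,-0.14,0.06,0,0.7],[0,0,0,-0.14,0.06,0,0.7],[0,0,0,-0.14,0.06,0,0.7],[0,0,0,0,0,0,0.7],[0,0,0,0,0,0,0.7],[0,0,0,0,0,0,0.7]]

```text
t: 16.95
position: [0.4814, -0.3394, 0.1212]
tool_rot: [-0.0, 0.913, 0.408, 0.001]
ft_force: [-0.1, 0.7, 0.3]
opening: 0.0601
gripper_force: 0.0
```

Run:
```python
from h import *
wbeads()
X=(.4815,-.341); plan((*X,.12),(*X,.030),yaw=48.2)
```

```text
w [109.3 220.4] 2643 [ 0.4016 -0.2456  0.018 ]
w [326.6 252.9] 2443 [ 0.48   -0.3418  0.018 ]
w [206.6 301.8] 1645 [ 0.4054 -0.317   0.018 ]
s [333.5 310.9] 145 [ 0.5784 -0.0024  0.017 ]
s [319.6 332.6] 171 [ 0.5831 -0.0673  0.017 ]
s [182.7 359.4] 149 [ 0.4079 -0.2449  0.017 ]
s [149.8 390.9] 179 [ 0.4069 -0.3224  0.017 ]
s [177.7 420. ] 253 [ 0.4835 -0.3405  0.017 ]
t 17.1 at [ 0.482  -0.3382  0.1213] yaw 48.4 tilt [0.001 0.001] j [ 1.01  0.48 -0.61  1.81  0.33  0.96 -0.46] open 0.060 F [-0.2  0.5 -0.7]
1 x [0.001, -0.01, 0.023] turn
1 x [-0.012, 0.008, 0.006] -> (0.4815, -0.341, 0.12)
3 x [-0.0, -0.0, 0.15] -> (0.4815, -0.341, 0.03)
```

Emit:
drive_tool:
  increments:
    - [[0,0,0,-0.012,0.008,0.15,0.7],[0,0,0,0,0,0.152,0.7],[0,0,0,0,0,0.15,0.7],[0,0,0,0,0,0,0.7],[0,0,0,0,0,0,0],[0,0,0,0,0,0,0],[0,0,0,0,0,0,0],[0,0,0,0,0,0,0],[0,0,0,0,0,0,0]]

```text
t: 17.8
position: [0.4824, -0.3433, 0.0328]
tool_rot: [0.002, 0.913, 0.408, 0.001]
ft_force: [-0.3, 0.3, 5.9]
opening: 0.0317
gripper_force: 60.0
```

Emit:
drive_tool:
  increments:
    - [[0,0,0,0,0,-0.1,0],[0,0,0,0,0,-0.15,0],[0,0,0,0,0,-0.15,0],[0,0,0,0,0,-0.05,0],[0,0,0,0,0,0,0],[0,0,0,0,0,0,0]]

```text
t: 18.3
position: [0.4805, -0.3432, 0.1209]
tool_rot: [0.001, 0.913, 0.408, 0.0]
ft_force: [0.2, 1.2, -0.8]
opening: 0.0313
gripper_force: 59.6
```

Run:
```python
from h import *
plan((*WELL[3],.12),(*WELL[3],.055),yaw=48.2)
```

```text
t 18.3 at [ 0.4805 -0.3432  0.1209] yaw 48.2 tilt [ 0.001 -0.001] j [ 1.02  0.48 -0.61  1.8   0.33  0.96 -0.46] open 0.031 F [ 0.2  1.2 -0.8]
1 x [0.009, 0.002, -0.001] turn
9 x [0.122, -0.074, 0.001] -> (np.float64(0.5276), np.float64(-0.0913), 0.12)
3 x [-0.0, -0.0, 0.108] -> (np.float64(0.5276), np.float64(-0.0913), 0.055)
```

Emit:
drive_tool:
  increments:
    - [[0,0,0,0.122,-0.074,0,0],[0,0,0,0.122,-0.074,0,0],[0,0,0,0.122,-0.074,0,0],[0,0,0,0.122,-0.074,0,0],[0,0,0,0.122,-0.074,0,0],[0,0,0,0.122,-0.074,0,0],[0,0,0,0.122,-0.074,0,0],[0,0,0,0.122,-0.074,0,0],[0,0,0,0.122,-0.074,0,0],[0,0,0,0,0,0.1,0],[0,0,0,0,0,0.1,0]]

```text
t: 19.22
position: [0.5279, -0.0876, 0.0797]
tool_rot: [-0.0, 0.912, 0.411, 0.0]
ft_force: [-0.1, -0.7, -1.0]
opening: 0.0323
gripper_force: 44.2
```

Emit:
drive_tool:
  increments:
    - [[0,0,0,0,0,0.06,0],[0,0,0,0,0,0.055,0],[0,0,0,0,0,0,0],[0,0,0,0,0,0,0]]

```text
t: 19.55
position: [0.5271, -0.0906, 0.0567]
tool_rot: [-0.001, 0.913, 0.408, -0.001]
ft_force: [-0.1, -0.0, -1.0]
opening: 0.0314
gripper_force: 63.9
```

Run:
```python
from h import *
plan((*WELL[3],.057),(*WELL[3],.12),(.408,-.3205,.12),yaw=48.2)
```

```text
t 19.6 at [ 0.5271 -0.0906  0.0567] yaw 48.2 tilt [-0.001  0.001] j [ 0.61  0.5  -0.64  1.97  0.41  0.8  -1.  ] open 0.031 F [-0.1 -0.  -1. ]
1 x [-0.013, 0.004, -0.002] turn
1 x [-0.001, 0.004, -0.002] -> (np.float64(0.5276), np.float64(-0.0913), 0.057)
2 x [0.0, 0.0, -0.158] -> (np.float64(0.5276), np.float64(-0.0913), 0.12)
9 x [-0.139, 0.035, 0.0] -> (0.408, -0.3205, 0.12)
```

Emit:
drive_tool:
  increments:
    - [[0,0,0,0,0,0,0.55],[0,0,0,0,0,0,0.55],[0,0,0,0,0,0,0.55],[0,0,0,0,0,-0.1,0.55],[0,0,0,0,0,-0.12,0.7],[0,0,0,0,0,-0.1,0.7],[0,0,0,-0.139,0.035,0,0.7],[0,0,0,-0.139,0.035,0,0.7],[0,0,0,-0.139,0.035,0,0.7],[0,0,0,-0.139,0.035,0,0.7],[0,0,0,-0.139,0.035,0,0.7],[0,0,0,-0.139,0.035,0,0.7]]

```text
t: 20.55
position: [0.4473, -0.2442, 0.1223]
tool_rot: [0.001, 0.913, 0.408, 0.0]
ft_force: [0.1, 0.3, 0.3]
opening: 0.06
gripper_force: 0.0
```

Emit:
drive_tool:
  increments:
    - [[0,0,0,-0.139,0.035,0,0.7],[0,0,0,-0.139,0.035,0,0.7],[0,0,0,-0.139,0.035,0,0.7],[0,0,0,0,0,0,0.7],[0,0,0,0,0,0,0.7],[0,0,0,0,0,0,0.7],[0,0,0,0,0,0,0.7]]

```text
t: 21.13
position: [0.4089, -0.3176, 0.122]
tool_rot: [0.0, 0.912, 0.409, 0.001]
ft_force: [-0.3, -0.2, -0.1]
opening: 0.0597
gripper_force: 0.0
```

Run:
```python
from h import *
wbeads()
X=(.408,-.320); plan((*X,.12),(*X,.030),yaw=48.2)
```

```text
w [229.8 161.3] 3001 [ 0.4032 -0.246   0.018 ]
w [326.5 254.3] 2420 [ 0.4068 -0.3209  0.018 ]
s [333.4 310.8] 146 [ 0.5781 -0.0023  0.017 ]
s [288.6 321.5] 162 [ 0.5179 -0.0721  0.017 ]
s [319.5 332.6] 170 [ 0.583  -0.0674  0.017 ]
s [181.  359.7] 187 [ 0.4058 -0.247   0.017 ]
s [151.9 390.2] 237 [ 0.4089 -0.3197  0.017 ]
t 21.2 at [ 0.4089 -0.3176  0.1218] yaw 48.4 tilt [0.001 0.   ] j [ 1.1   0.36 -0.63  1.97  0.27  0.89 -0.39] open 0.060 F [ 0.3 -0.4  0.2]
1 x [0.003, -0.006, 0.024] turn
1 x [-0.012, 0.005, 0.009] -> (0.408, -0.32, 0.12)
3 x [-0.0, -0.0, 0.15] -> (0.408, -0.32, 0.03)
```

Emit:
drive_tool:
  increments:
    - [[0,0,0,-0.012,0.005,0.152,0.7],[0,0,0,0,0,0.152,0.7],[0,0,0,0,0,0.152,0.7],[0,0,0,0,0,0,0.7],[0,0,0,0,0,0,0],[0,0,0,0,0,0,0],[0,0,0,0,0,0,0],[0,0,0,0,0,0,0],[0,0,0,0,0,0,0]]

```text
t: 21.98
position: [0.4087, -0.322, 0.0323]
tool_rot: [0.002, 0.913, 0.408, 0.001]
ft_force: [0.1, 0.7, 6.3]
opening: 0.0317
gripper_force: 60.0
```

Emit:
drive_tool:
  increments:
    - [[0,0,0,0,0,-0.1,0],[0,0,0,0,0,-0.15,0],[0,0,0,0,0,-0.15,0],[0,0,0,0,0,-0.05,0],[0,0,0,0,0,0,0],[0,0,0,0,0,0,0]]

```text
t: 22.48
position: [0.4069, -0.3216, 0.1207]
tool_rot: [0.001, 0.913, 0.408, 0.0]
ft_force: [-0.5, -0.0, -0.8]
opening: 0.0312
gripper_force: 59.6
```

Run:
```python
from h import *
plan((*WELL[4],.12),(*WELL[4],.057),yaw=48.2)
```

```text
t 22.5 at [ 0.4069 -0.3216  0.1207] yaw 48.2 tilt [ 0.001 -0.001] j [ 1.11  0.36 -0.63  1.97  0.27  0.89 -0.39] open 0.031 F [-0.5 -0.  -0.8]
1 x [0.01, 0.003, -0.002] turn
10 x [0.149, -0.055, 0.0] -> (np.float64(0.5237), np.float64(-0.0269), 0.12)
2 x [-0.0, -0.0, 0.158] -> (np.float64(0.5237), np.float64(-0.0269), 0.057)
```

Emit:
drive_tool:
  increments:
    - [[0,0,0,0.149,-0.055,0,0],[0,0,0,0.149,-0.055,0,0],[0,0,0,0.149,-0.055,0,0],[0,0,0,0.149,-0.055,0,0],[0,0,0,0.149,-0.055,0,0],[0,0,0,0.149,-0.055,0,0],[0,0,0,0.149,-0.055,0,0],[0,0,0,0.149,-0.055,0,0],[0,0,0,0.149,-0.055,0,0],[0,0,0,0.149,-0.055,0,0],[0,0,0,0,0,0.1,0],[0,0,0,0,0,0.1,0]]

```text
t: 23.48
position: [0.5242, -0.0228, 0.0794]
tool_rot: [-0.001, 0.912, 0.411, 0.001]
ft_force: [0.4, -0.3, -0.0]
opening: 0.0315
gripper_force: 59.6
```

Emit:
drive_tool:
  increments:
    - [[0,0,0,0,0,0.06,0],[0,0,0,0,0,0.055,0],[0,0,0,0,0,0,0],[0,0,0,0,0,0,0]]

```text
t: 23.82
position: [0.523, -0.0262, 0.0564]
tool_rot: [-0.001, 0.913, 0.408, -0.001]
ft_force: [0.8, -0.2, 0.8]
opening: 0.0312
gripper_force: 59.7
```

Run:
```python
from h import *
plan((*WELL[4],.057),(*WELL[4],.12),(.4045,-.247,.12),yaw=48.2)
```

```text
t 23.8 at [ 0.523  -0.0262  0.0564] yaw 48.2 tilt [-0.002  0.   ] j [ 0.52  0.49 -0.67  2.    0.42  0.8  -1.13] open 0.031 F [ 0.8 -0.2  0.8]
1 x [-0.013, 0.006, -0.003] turn
1 x [-0.0, 0.005, -0.003] -> (np.float64(0.5237), np.float64(-0.0269), 0.057)
2 x [0.0, 0.0, -0.158] -> (np.float64(0.5237), np.float64(-0.0269), 0.12)
8 x [-0.152, 0.036, 0.0] -> (0.4045, -0.247, 0.12)
```

Emit:
drive_tool:
  increments:
    - [[0,0,0,0,0,0,0.55],[0,0,0,0,0,0,0.55],[0,0,0,0,0,0,0.55],[0,0,0,0,0,-0.1,0.55],[0,0,0,0,0,-0.12,0.7],[0,0,0,0,0,-0.1,0.7],[0,0,0,-0.152,0.036,0,0.7],[0,0,0,-0.152,0.036,0,0.7],[0,0,0,-0.152,0.036,0,0.7],[0,0,0,-0.152,0.036,0,0.7],[0,0,0,-0.152,0.036,0,0.7],[0,0,0,-0.152,0.036,0,0.7]]

```text
t: 24.82
position: [0.4335, -0.192, 0.1219]
tool_rot: [0.001, 0.913, 0.408, 0.0]
ft_force: [-0.1, -1.0, 1.1]
opening: 0.0599
gripper_force: 0.0
```

Emit:
drive_tool:
  increments:
    - [[0,0,0,-0.152,0.036,0,0.7],[0,0,0,-0.152,0.036,0,0.7],[0,0,0,0,0,0,0.7],[0,0,0,0,0,0,0.7],[0,0,0,0,0,0,0.7],[0,0,0,0,0,0,0.7]]

```text
t: 25.32
position: [0.4053, -0.2444, 0.1217]
tool_rot: [0.0, 0.912, 0.409, 0.001]
ft_force: [-0.1, 0.9, 0.2]
opening: 0.0601
gripper_force: 0.0
```

Run:
```python
from h import *
wbeads()
X=(.4045,-.247); plan((*X,.12),(*X,.030),yaw=48.2)
```

```text
w [326.6 254.5] 2464 [ 0.4032 -0.2478  0.018 ]
s [304.4 300. ] 135 [ 0.5132 -0.0043  0.017 ]
s [333.4 310.8] 146 [ 0.5781 -0.0023  0.017 ]
s [288.6 321.5] 162 [ 0.5179 -0.0721  0.017 ]
s [319.6 332.6] 171 [ 0.5831 -0.0673  0.017 ]
s [181.1 359.7] 188 [ 0.4059 -0.2469  0.017 ]
t 25.4 at [ 0.4053 -0.2443  0.1216] yaw 48.4 tilt [0.001 0.   ] j [ 1.04  0.29 -0.67  2.07  0.24  0.86 -0.5 ] open 0.060 F [ 0.  -0.1  0.4]
1 x [0.003, -0.006, 0.023] turn
1 x [-0.013, 0.006, 0.008] -> (0.4045, -0.247, 0.12)
3 x [-0.0, -0.0, 0.15] -> (0.4045, -0.247, 0.03)
```

Emit:
drive_tool:
  increments:
    - [[0,0,0,-0.013,0.006,0.152,0.7],[0,0,0,0,0,0.152,0.7],[0,0,0,0,0,0.152,0.7],[0,0,0,0,0,0,0.7],[0,0,0,0,0,0,0],[0,0,0,0,0,0,0],[0,0,0,0,0,0,0],[0,0,0,0,0,0,0],[0,0,0,0,0,0,0]]

```text
t: 26.17
position: [0.4052, -0.2489, 0.032]
tool_rot: [0.002, 0.913, 0.408, 0.001]
ft_force: [-0.3, 0.8, 6.6]
opening: 0.0312
gripper_force: 60.0
```

Emit:
drive_tool:
  increments:
    - [[0,0,0,0,0,-0.1,0],[0,0,0,0,0,-0.15,0],[0,0,0,0,0,-0.15,0],[0,0,0,0,0,-0.05,0],[0,0,0,0,0,0,0],[0,0,0,0,0,0,0]]

```text
t: 26.67
position: [0.4036, -0.2487, 0.1205]
tool_rot: [0.001, 0.913, 0.408, 0.0]
ft_force: [-0.3, 0.9, -0.8]
opening: 0.0319
gripper_force: 59.6
```

Run:
```python
from h import *
plan((*WELL[5],.12),(*WELL[5],.057),yaw=48.2)
```

```text
t 26.7 at [ 0.4036 -0.2487  0.1205] yaw 48.2 tilt [ 0.001 -0.001] j [ 1.05  0.29 -0.68  2.07  0.24  0.86 -0.5 ] open 0.032 F [-0.3  0.9 -0.8]
1 x [0.012, 0.003, -0.003] turn
10 x [0.145, -0.052, 0.0] -> (np.float64(0.5201), np.float64(0.0371), 0.12)
2 x [-0.0, -0.0, 0.158] -> (np.float64(0.5201), np.float64(0.0371), 0.057)
```

Emit:
drive_tool:
  increments:
    - [[0,0,0,0.145,-0.052,0,0],[0,0,0,0.145,-0.052,0,0],[0,0,0,0.145,-0.052,0,0],[0,0,0,0.145,-0.052,0,0],[0,0,0,0.145,-0.052,0,0],[0,0,0,0.145,-0.052,0,0],[0,0,0,0.145,-0.052,0,0],[0,0,0,0.145,-0.052,0,0],[0,0,0,0.145,-0.052,0,0],[0,0,0,0.145,-0.052,0,0],[0,0,0,0,0,0.1,0],[0,0,0,0,0,0.1,0]]

```text
t: 27.67
position: [0.5198, 0.0401, 0.0791]
tool_rot: [-0.001, 0.912, 0.411, 0.001]
ft_force: [-0.3, -0.1, -0.6]
opening: 0.0316
gripper_force: 59.6
```

Emit:
drive_tool:
  increments:
    - [[0,0,0,0,0,0.06,0],[0,0,0,0,0,0.055,0],[0,0,0,0,0,0,0],[0,0,0,0,0,0,0]]

```text
t: 28.0
position: [0.5188, 0.0369, 0.0563]
tool_rot: [-0.0, 0.913, 0.408, -0.001]
ft_force: [0.4, 0.4, -0.3]
opening: 0.0317
gripper_force: 59.9
```

Run:
```python
from h import *
plan((*WELL[5],.057),(*WELL[5],.18),(.366,.28,.18),yaw=48.2)
```

```text
t 28.0 at [0.5188 0.0369 0.0563] yaw 48.2 tilt [-0.002  0.   ] j [ 0.42  0.49 -0.71  2.01  0.44  0.8  -1.27] open 0.032 F [ 0.4  0.4 -0.3]
1 x [-0.012, 0.008, -0.002] turn
1 x [0.005, 0.004, -0.004] -> (np.float64(0.5201), np.float64(0.0371), 0.057)
4 x [0.0, 0.0, -0.154] -> (np.float64(0.5201), np.float64(0.0371), 0.18)
9 x [0.044, -0.154, -0.0] -> (0.366, 0.28, 0.18)
```

Emit:
drive_tool:
  increments:
    - [[0,0,0,0,0,0,0.55],[0,0,0,0,0,0,0.55],[0,0,0,0,0,0,0.55],[0,0,0,0,0,-0.1,0.55],[0,0,0,0,0,-0.15,0.55],[0,0,0,0,0,-0.15,0.7],[0,0,0,0,0,-0.15,0.7],[0,0,0,0.044,-0.154,-0.03,0.7],[0,0,0,0.044,-0.154,0,0.7],[0,0,0,0.044,-0.154,0,0.7],[0,0,0,0.044,-0.154,0,0.7],[0,0,0,0.044,-0.154,0,0.7]]

```text
t: 29.0
position: [0.4332, 0.1735, 0.1739]
tool_rot: [0.001, 0.913, 0.408, 0.001]
ft_force: [0.4, 0.8, 0.2]
opening: 0.0596
gripper_force: 0.0
```

Emit:
drive_tool:
  increments:
    - [[0,0,0,0.044,-0.154,0,0.7],[0,0,0,0.044,-0.154,0,0.7],[0,0,0,0.044,-0.154,0,0.7],[0,0,0,0.044,-0.154,0,0.7],[0,0,0.8,0,0,0,0.7],[0,0,0.8,0,0,0,0.7],[0,0,0.8,0,0,0,0.7],[0,0,0.8,0,0,0,0.7],[0,0,0.74,0,0,0,0.7],[0,0,0,0,0,0,0.7],[0,0,0,0,0,0,0.7],[0,0,0,0,0,0,0.7]]

```text
t: 30.0
position: [0.3655, 0.281, 0.1735]
tool_rot: [-0.0, 0.983, 0.184, 0.0]
ft_force: [-0.4, 0.3, -0.2]
opening: 0.0599
gripper_force: 0.0
```

Run:
```python
from h import *
save("wrist","pics/w6.png"); save("top","pics/top6.png"); d,w=load("pics/w6.png")
for b in blobs(w,(4,170,90),(14,255,255),100): print("orange",b)
plan((.366,.28,.12),yaw=21.1)
```

```text
orange (array([325.9, 235.9]), np.int32(1415), array([310, 214,  33,  44], dtype=int32))
orange (array([159., 462.]), np.int32(209), array([145, 455,  23,  16], dtype=int32))
t 30.1 at [0.3655 0.2809 0.1734] yaw 21.2 tilt [0. 0.] j [ 0.05  0.22 -0.89  2.04  0.2   0.97 -2.14] open 0.060 F [ 1.1  0.1 -0.3]
1 x [-0.0, -0.004, 0.012] turn
2 x [0.0, 0.003, 0.133] -> (0.366, 0.28, 0.12)
```

View pics/w6.png

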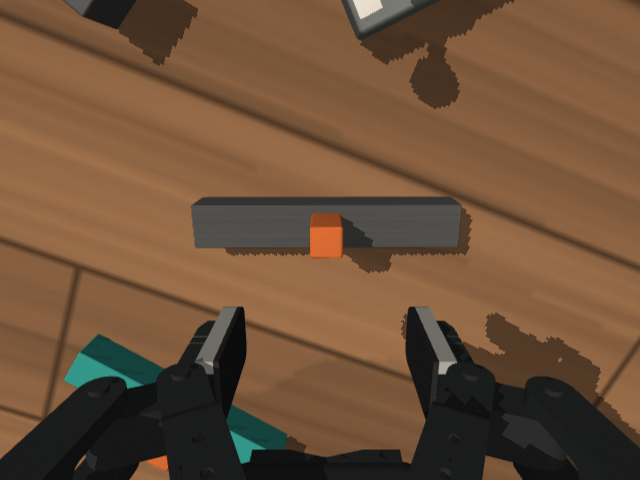

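The bar lies square to the tool. The top of its orange grip is at about (327,241), and its top face spans (193–461, 206–247).

Run:
```python
from h import *
np.set_printoptions(precision=4,suppress=True)
d,w=load("pics/w6.png"); dt,_=load("pics/top6.png")
c=[onz(d,p,.028) for p in((193,206),(461,206),(459,247),(196,247))]
print(c,"c",np.mean(c,0),"len",np.linalg.norm(c[1]-c[0]),np.linalg.norm(c[3]-c[0]))
u=c[1]+c[2]-c[0]-c[3]; print("y angle",np.degrees(np.arctan2(u[1],u[0])))
print("grip",onz(d,(327,242),.064), tri((d,(327,242)),(dt,(90+452.5/2.7,180+304/2.7))))
X=(.366,.2803); plan((*X,.12),(*X,.05),(*X,.09),yaw=21.1)
```

```text
[array([0.3482, 0.368 , 0.028 ]), array([0.4124, 0.2025, 0.028 ]), array([0.3862, 0.1908, 0.028 ]), array([0.3213, 0.3583, 0.028 ])] c [0.367  0.2799 0.028 ] len 0.17743791899669623 0.028644656356874562
y angle -68.81052246668665
grip [0.3678 0.2806 0.064 ] (array([0.3677, 0.2808, 0.0642]), np.float64(0.00026520086766494173))
t 30.1 at [0.3655 0.2809 0.1734] yaw 21.2 tilt [0. 0.] j [ 0.05  0.22 -0.89  2.04  0.2   0.97 -2.14] open 0.060 F [ 1.1  0.1 -0.3]
1 x [-0.0, -0.004, 0.012] turn
2 x [0.0, 0.002, 0.133] -> (0.366, 0.2803, 0.12)
3 x [0.0, -0.0, 0.117] -> (0.366, 0.2803, 0.05)
2 x [0.0, 0.0, -0.1] -> (0.366, 0.2803, 0.09)
```

Emit:
drive_tool:
  increments:
    - [[0,0,0,0.008,0.004,0.154,0.6],[0,0,0,0,0,0.154,0.6],[0,0,0,0,0,0.154,0.6],[0,0,0,0,0,0.1,0.6],[0,0,0,0,0,0.054,0.6],[0,0,0,0,0,0,0.6],[0,0,0,0,0,0,0],[0,0,0,0,0,0,0],[0,0,0,0,0,0,0],[0,0,0,0,0,0,0],[0,0,0,0,0,0,0],[0,0,0,0,0,0,0]]

```text
t: 31.1
position: [0.3685, 0.2819, 0.0517]
tool_rot: [-0.001, 0.983, 0.183, 0.002]
ft_force: [-0.0, -0.2, 6.8]
opening: 0.0191
gripper_force: 60.0
```

Run:
```python
from h import *
a=np.radians(3.2); c=np.array([.5559,-.0252]); p=c-.098*np.array([np.cos(a),np.sin(a)]); print(p)
q=c-.12*np.array([np.cos(a),np.sin(a)]); o=observe()["position"]
plan((*o[:2],.09),(*q,.09),yaw=3.2)
```

```text
[ 0.45805281 -0.03067051]
t 31.1 at [0.3685 0.2819 0.0517] yaw 21.1 tilt [0.003 0.002] j [-0.09  0.43 -0.77  2.14  0.45  0.73 -2.36] open 0.019 F [-0.  -0.2  6.8]
3 x [-0.003, -0.01, 0.869] turn
2 x [0.0, 0.0, -0.096] -> (np.float64(0.3685384424970736), np.float64(0.2818765639113244), 0.09)
11 x [0.023, 0.144, 0.0] -> (np.float64(0.4360871082981622), np.float64(-0.03189858059917966), 0.09)
```

Emit:
drive_tool:
  increments:
    - [[0,0,0,0,0,-0.1,0],[0,0,0,0,0,-0.1,0],[0,0,0.869,0,0,0,0],[0,0,0.869,0,0,0,0],[0,0,0.869,0,0,0,0],[0,0,0,0.023,0.144,0,0],[0,0,0,0.023,0.144,0,0],[0,0,0,0.023,0.144,0,0],[0,0,0,0.023,0.144,0,0],[0,0,0,0.023,0.144,0,0],[0,0,0,0.023,0.144,0,0],[0,0,0,0.023,0.144,0,0]]

```text
t: 32.1
position: [0.4104, 0.0796, 0.0903]
tool_rot: [0.0, 1.0, 0.028, 0.0]
ft_force: [-0.1, -0.0, -2.7]
opening: 0.019
gripper_force: 59.6
```

Emit:
drive_tool:
  increments:
    - [[0,0,0,0.023,0.144,0,0],[0,0,0,0.023,0.144,0,0],[0,0,0,0.023,0.144,0,0],[0,0,0,0.023,0.144,0,0],[0,0,0,0,0,0,0],[0,0,0,0,0,0,0],[0,0,0,0,0,0,0],[0,0,0,0,0,0,0]]

```text
t: 32.77
position: [0.4351, -0.0315, 0.0901]
tool_rot: [-0.0, 1.0, 0.029, 0.0]
ft_force: [-0.7, 0.6, -1.7]
opening: 0.019
gripper_force: 59.8
```

Run:
```python
from h import *
save("wrist","pics/w7.png")
a=np.radians(3.2); c=np.array([.5559,-.0252]);X=np.array([np.cos(a),np.sin(a)]); p=c-.100*X
plan((*p,.09),(*p,.053),(*(c-.088*X),.053),yaw=3.2)
```

```text
t 32.8 at [ 0.4352 -0.0314  0.0901] yaw 3.3 tilt [0. 0.] j [ 0.53  0.27 -0.63  2.18  0.23  0.76 -1.76] open 0.019 F [-0.3  1.1 -2.4]
1 x [-0.003, -0.001, 0.02] turn
1 x [0.104, 0.003, 0.001] -> (np.float64(0.45605592358180186), np.float64(-0.03078215049931638), 0.09)
2 x [-0.0, -0.0, 0.092] -> (np.float64(0.45605592358180186), np.float64(-0.03078215049931638), 0.053)
1 x [0.06, -0.0, -0.0] -> (np.float64(0.4680372127519856), np.float64(-0.030112292439398412), 0.053)
```

View pics/w7.png

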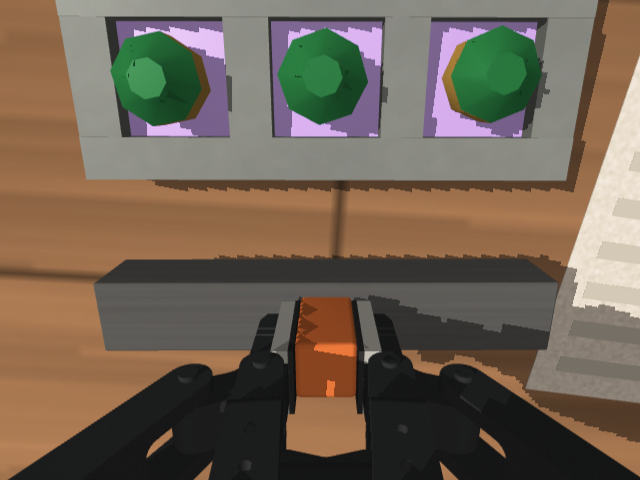

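Emit:
drive_tool:
  increments:
    - [[0,0,0,0.052,0.001,0,0],[0,0,0,0.052,0.001,0,0],[0,0,0,0,0,0.09,0],[0,0,0,0,0,0.06,0],[0,0,0,0,0,0.035,0],[0,0,0,0,0,0,0],[0,0,0,0,0,0,0]]

```text
t: 33.4
position: [0.4572, -0.0313, 0.053]
tool_rot: [-0.0, 1.0, 0.028, 0.0]
ft_force: [-0.1, 0.5, -3.0]
opening: 0.0192
gripper_force: 60.0
```

Emit:
drive_tool:
  increments:
    - [[0,0,0,0.01,0,0,0],[0,0,0,0.01,0,0,0],[0,0,0,0.01,0,0,0],[0,0,0,0.01,0,0,0],[0,0,0,0.01,0,0,0],[0,0,0,0,0,0,0],[0,0,0,0,0,0,0]]

```text
t: 33.98
position: [0.4664, -0.0313, 0.0532]
tool_rot: [-0.0, 1.0, 0.028, 0.0]
ft_force: [-0.2, -0.9, -2.6]
opening: 0.0192
gripper_force: 60.0
```

Run:
```python
from h import *
plan((.468,-.0301,.053),yaw=3.2)
```

```text
t 34.0 at [ 0.4664 -0.0313  0.0532] yaw 3.2 tilt [0. 0.] j [ 0.47  0.39 -0.58  2.13  0.32  0.71 -1.84] open 0.019 F [-0.2 -0.9 -2.6]
1 x [-0.001, -0.003, -0.001] turn
1 x [0.008, -0.006, 0.001] -> (0.468, -0.0301, 0.053)
```

Emit:
drive_tool:
  increments:
    - [[0,0,0,0.006,-0.003,0.004,0],[0,0,0,0.006,-0.003,0.003,0],[0,0,0,0,0,0,0],[0,0,0,0,0,0,0]]

```text
t: 34.32
position: [0.4682, -0.0304, 0.0518]
tool_rot: [0.0, 1.0, 0.028, -0.0]
ft_force: [-2.6, -1.9, 4.1]
opening: 0.019
gripper_force: 60.9
```

Emit:
drive_tool:
  increments:
    - [[0,0,0,0.006,0,0,0],[0,0,0,0.006,0,0,0],[0,0,0,0,0,0,0],[0,0,0,0,0,0,0]]

```text
t: 34.65
position: [0.4689, -0.0304, 0.0517]
tool_rot: [0.001, 1.0, 0.028, -0.002]
ft_force: [-7.3, -2.8, 10.5]
opening: 0.019
gripper_force: 62.0
```

Emit:
drive_tool:
  increments:
    - [[0,0,0,0,0,0,0],[0,0,0,0,0,0,0.5],[0,0,0,0,0,0,0.5],[0,0,0,0,0,0,0.5],[0,0,0,0,0,-0.1,0.5],[0,0,0,0,0,-0.15,0.5],[0,0,0,0,0,-0.15,0.5],[0,0,0,-0.1,0,-0.15,0.5],[0,0,0,-0.1,0,-0.1,0.5],[0,0,0,0,0,0,0.5],[0,0,0,0,0,0,0.5],[0,0,0,0,0,0,0.5]]

```text
t: 35.65
position: [0.4315, -0.0321, 0.1815]
tool_rot: [-0.0, 1.0, 0.028, 0.001]
ft_force: [-0.4, 0.2, 0.6]
opening: 0.0425
gripper_force: 0.0
```

Run:
```python
from h import *
save("wrist","pics/w8.png"); save("scene","pics/s8.png"); plan((.468,-.03,.18))
```

```text
t 35.8 at [ 0.4312 -0.0319  0.1808] yaw 3.2 tilt [-0.001  0.001] j [ 0.61  0.11 -0.67  2.1   0.08  0.96 -1.62] open 0.043 F [-0.  -0.6  0.4]
2 x [0.092, 0.001, 0.002] -> (0.468, -0.03, 0.18)
```

View pics/w8.png

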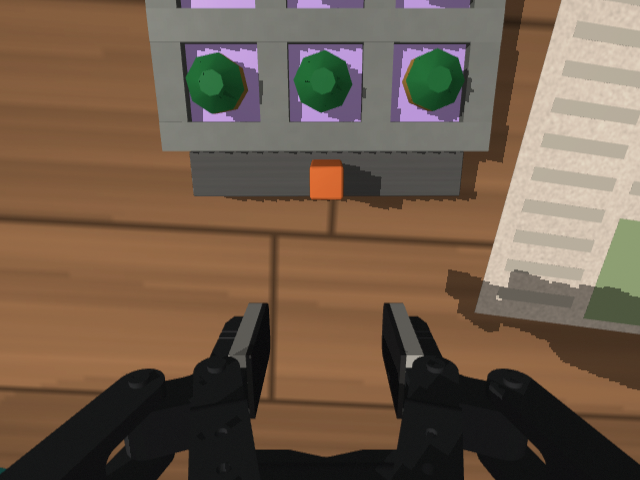

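The bar sits flush and parallel against the front face. Its ends at x 190 and 461 px against tray corners at 162 and 492 px put it within about 1 mm of centre. Three front beads are in their wells. Next I move to the isolator's OFF side and check everything before throwing it.

Run:
```python
from h import *
plan((.431,-.032,.22),(.466,.3587,.22),(.466,.3587,.098),(.548,.2805,.098,.01),yaw=45.7)
```

```text
t 35.8 at [ 0.4312 -0.0319  0.1808] yaw 3.2 tilt [-0.001  0.001] j [ 0.61  0.11 -0.67  2.1   0.08  0.96 -1.62] open 0.043 F [-0.  -0.6  0.4]
7 x [-0.002, 0.0, -0.883] turn
2 x [-0.001, -0.0, -0.098] -> (0.431, -0.032, 0.22)
13 x [0.117, -0.095, -0.0] -> (0.466, 0.3587, 0.22)
4 x [0.0, -0.0, 0.152] -> (0.466, 0.3587, 0.098)
12 x [0.001, 0.047, 0.0] -> (0.548, 0.2805, 0.098, 0.01)
```

Emit:
drive_tool:
  increments:
    - [[0,0,-0.883,0,0,-0.1,0],[0,0,-0.883,0,0,-0.1,0],[0,0,-0.883,0,0,0,0],[0,0,-0.883,0,0,0,0],[0,0,-0.883,0,0,0,0],[0,0,-0.883,0,0,0,0],[0,0,-0.883,0,0,0,0],[0,0,0,0.117,-0.095,0,0],[0,0,0,0.117,-0.095,0,0],[0,0,0,0.117,-0.095,0,0],[0,0,0,0.117,-0.095,0,0],[0,0,0,0.117,-0.095,0,0]]

```text
t: 36.75
position: [0.4448, 0.1196, 0.2208]
tool_rot: [-0.001, 0.922, 0.388, -0.0]
ft_force: [0.5, 0.2, -0.0]
opening: 0.0001
gripper_force: 0.0
```

Emit:
drive_tool:
  increments:
    - [[0,0,0,0.117,-0.095,0,0],[0,0,0,0.117,-0.095,0,0],[0,0,0,0.117,-0.095,0,0],[0,0,0,0.117,-0.095,0,0],[0,0,0,0.117,-0.095,0,0],[0,0,0,0.117,-0.095,0,0],[0,0,0,0.117,-0.095,0,0],[0,0,0,0.117,-0.095,0,0],[0,0,0,0,0,0,0],[0,0,0,0,0,0,0],[0,0,0,0,0,0,0]]

```text
t: 37.67
position: [0.4666, 0.3577, 0.2203]
tool_rot: [0.0, 0.921, 0.388, -0.001]
ft_force: [-0.1, -0.5, 0.3]
opening: -0.0002
gripper_force: 0.0
```

Run:
```python
from h import *
s,d=save("top","pics/top9.png"); save("scene","pics/s9.png")
t,_=load("pics/top9.png"); c=s["image"][180:310,320:530]; e=load("pics/s9.png")[1][250:470,90:400]
a=cv2.resize(c,(630,390),interpolation=cv2.INTER_CUBIC); b=cv2.resize(e,(0,0),fx=.95,fy=.95); 
b=cv2.copyMakeBorder(b,0,0,0,630-b.shape[1],cv2.BORDER_CONSTANT); cv2.imwrite("pics/c9.png",np.vstack([a,b])[:,:,::-1])
plan((.466,.3587,.098),(.548,.2805,.098,.01),yaw=45.7)
```

```text
t 37.8 at [0.4672 0.3566 0.2209] yaw 45.6 tilt [-0.001 -0.001] j [-0.05  0.43 -0.88  1.71  0.35  1.18 -1.8 ] open -0.000 F [0.6 0.1 0.7]
1 x [0.004, 0.012, -0.015] turn
4 x [0.001, -0.003, 0.154] -> (0.466, 0.3587, 0.098)
12 x [0.001, 0.047, 0.0] -> (0.548, 0.2805, 0.098, 0.01)
```

View pics/c9.png

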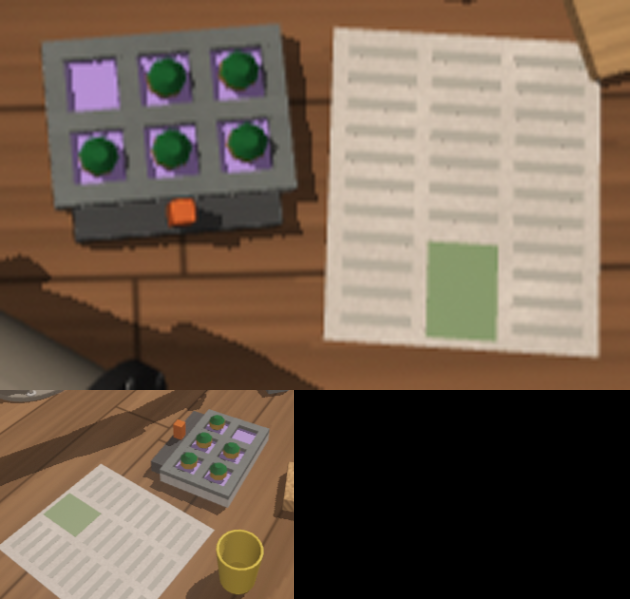

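All five beads are in wells, the newspaper is clear and the bar is in place. Now I throw the isolator to ON.

Emit:
drive_tool:
  increments:
    - [[0,0,0,0,-0.003,0.154,0],[0,0,0,0,-0.003,0.154,0],[0,0,0,0,-0.003,0.154,0],[0,0,0,0,-0.003,0.1,0],[0,0,0,0,0,0.05,0],[0,0,0,0,0,0,0],[0,0,0,0,0,0,0]]

```text
t: 38.35
position: [0.4657, 0.3594, 0.0999]
tool_rot: [-0.0, 0.922, 0.388, 0.0]
ft_force: [-0.3, 0.1, 0.4]
opening: 0.0003
gripper_force: 0.0
```

Emit:
drive_tool:
  increments:
    - [[0,0,0,0,0.047,0,0],[0,0,0,0,0.047,0,0],[0,0,0,0,0.047,0,0],[0,0,0,0,0.047,0,0],[0,0,0,0,0.047,0,0],[0,0,0,0,0.047,0,0],[0,0,0,0,0.047,0,0],[0,0,0,0,0.047,0,0],[0,0,0,0,0.047,0,0],[0,0,0,0,0.047,0,0],[0,0,0,0,0.047,0,0],[0,0,0,0,0.047,0,0]]

```text
t: 39.35
position: [0.5464, 0.2801, 0.0991]
tool_rot: [0.0, 0.922, 0.388, -0.0]
ft_force: [1.4, 0.2, 0.5]
opening: 0.0
gripper_force: 0.0
```

Emit:
drive_tool:
  increments:
    - [[0,0,0,0,0,0,0],[0,0,0,0,0,0,0],[0,0,0,0,-0.08,0,0],[0,0,0,0,0,-0.15,0],[0,0,0,0,0,-0.15,0],[0,0,0,0,0,-0.15,0],[0,0,0,0,0,-0.15,0],[0,0,0,0,0,-0.15,0],[0,0,0,0,0,0,0],[0,0,0,0,0,0,0],[0,0,0,0,0,0,0]]

```text
t: 40.27
position: [0.5335, 0.2923, 0.2488]
tool_rot: [0.0, 0.921, 0.389, -0.0]
ft_force: [0.0, 1.1, -0.8]
opening: -0.0001
gripper_force: 0.0
```

Run:
```python
from h import *
s,d=save("wrist","pics/w10.png")
for b in blobs(s["image"],(0,200,60),(5,255,255),100):
    k=onz(d,b[0],.096); print(b[0],b[1],b[2],k,(k-np.array([.5393,.2889,0]))[:2]@[.7154,-.6987])
for b in blobs(save("scene","pics/s10.png")[0]["image"],(50,80,20),(85,255,255),60,(90,250,420,470)): print("s",b[0],int(b[1]))
plan()
```

```text
[399.3 222.8] 1070 [379 203  41  39] [0.57089346 0.25786462 0.096     ] 0.044286383072486064
s [318.1 281.3] 119
s [304.3 300.1] 138
s [333.4 310.9] 147
s [288.6 321.5] 163
s [319.6 332.7] 173
t 40.4 at [0.5333 0.2917 0.2477] yaw 45.7 tilt [-0.002 -0.001] j [ 0.08  0.44 -0.87  1.62  0.35  1.25 -1.63] open -0.000 F [-0.2  0.1  0.8]
```

View pics/s10.png

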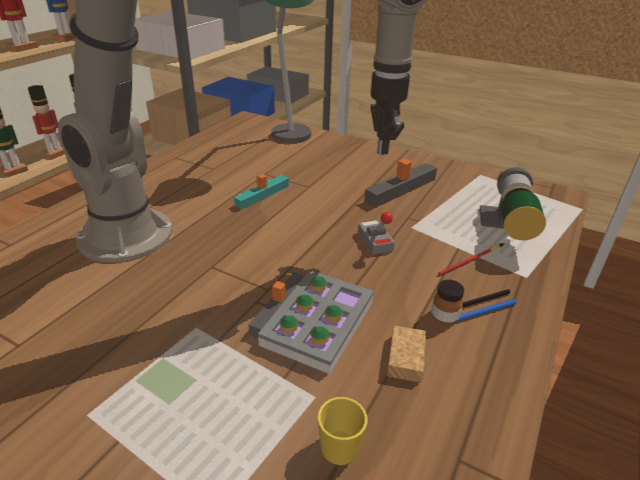

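The knob is at the ON stop, at (387,217) in the scene view and the same measured spot as at the start. The beads and bar are in place, and the cup, jar and cork block look undisturbed. The hand is clear of everything, so I am handing the job in.

```bash
python3 -c "
from cell import *
print(close_job())"
```

```text
the job is handed in; nothing more can be done
None
```

The job is handed in: the isolator went fully to OFF first, all five green beads went into wells, one to a well, and the light-stop bar is flush against the tray's front face, within about 1 mm of centre; the isolator is now fully ON, the hand is clear, and the cup, jar and cork block were not touched.

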